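# Store a detector block under a cross-stacked parts bin

### The job

Put the removed detector block away safely: take the upper parts bin out of the lower one it is nested in, lay the block upright and flat on the lower bin's floor and let go of it, then put the upper bin back on the lower one turned half a turn from how it was nested, so that it rests level on the rim ledges above the block without touching it. The lower bin stays standing on the bench; leave the bottle, the jar and the screwdriver where they are.

Things in the scene. Friction and masses are not known exactly. Their poses are not given: they have to be found in the camera images.
- lower_bin: (All sizes in mm.) Lower of two alike grey-blue plastic stack-nest bins, loose, on the bench: 188 long (x) x 64 wide over the rim (72 over its lugs) x 70 high, 0.14 to 0.28 kg. Origin: centre of its underside, z up, +x towards its label end (rim only 60 high there, white card outside)
- lower_floor (a point): centre of the lower bin's inner floor, 3 above its underside. Inner floor 163 x 39; the walls lean out to 50 inside width at height 48, then a vertical rim band, 55 inside width, from 48 to 70
- lower_rim (a point): centre of the lower bin's mouth, level with its rim top (70 high). The rim bands are 4.4 thick, their flat tops are the ledges; each long side's band has two notches 21 long and 22 deep at bin x = +66 and x = -38. Lower bin's frame axes
- upper_bin: upper bin, same shape, size and mass range as the lower one. Starts nested in it with the same heading, underside 34 above the lower bin's underside (lugs in notches). Turned half a turn it rests with its underside 56 above, with 4 sideways play. Rim band: heights 48 to 70, plain vertical outer faces at y = +-32, to be gripped across the 64 width at mid-length
- upper_lugs (a point): point on the upper bin's vertical axis level with its lugs' undersides (14 above its underside). Each long side has two lugs, 18 long, standing out to y = +-36, at x = +66 and x = -38 of the bin (so same heading: they enter the notches; half a turn: they land on the ledges)
- upper_label_end (a point): middle of the top edge of the upper bin's label end: x = +94, height 60 in the bin's frame
- detector: the detector block: black box with an aluminium top plate carrying a small round lens, 60 long (its x) x 32 wide (y) x 44 high, sides plain to height 38 (the top plate above that is 50 x 26); loose, 0.1 to 0.2 kg, standing upright on the bench. Origin at the centre of its underside, z up. It fits the bin's floor only lengthwise (either way round), and between the walls there is no room for fingers beside its long sides, only beyond its ends.
- mat: thin black rubber mat 200 x 100 (x by y), 1 thick, flat on the bench, cannot move; nothing stands on it and it is a clear place to set a bin aside. Origin at its centre. A bin set down here rests at bench height.
- rack: fixed test-tube rack, 80 x 80 and 160 high, cannot move; origin at the centre of its underside. An obstacle.
- bottle: brown glass bottle, 60 diameter, 110 high, loose bystander; origin at the centre of its underside
- jar: white jar, 64 diameter, 75 high, loose bystander; origin at the centre of its underside
- screwdriver: screwdriver with an orange handle, 130 mm long along its x, lying on the bench on the robot's side of the work, loose bystander
Mind the look-alikes: they are no part of the job. What is shaped like the lower_bin but orange or purple is not meant.

How it is judged:
By the outcome, as a careful person would: the job done as asked, in the order asked, and still so for the second after the job is handed in, with the robot touching nothing.
It also fails if it takes over 72 s, if anything falls off the work surface, if the arm or the gripper's body presses on something with over 40 N, if the wrist force passes 120 N, or if a joint passes its speed limit or range.

### The arm

A 6-joint arm with a two-finger parallel gripper is mounted at the origin on the work surface. World frame = base frame: x ahead of the robot, y to its left, z up, the work surface at z = 0. Lengths are in m, angles in rad, forces in N, time in s.
With the tool pointing down it reaches from about 0.35 to 0.975 m from the base axis. Payload 4.9 kg.
Tool frame: the origin (TCP) lies on the centre line of the jaws, within the pads' length; the fingertips stand 19 mm ahead of it and the grasp point (between the pads) is the TCP; z points along the fingers, y is the direction in which the jaws open and shut (so a half turn about z gives the same grasp; the last joint's range is limited). The gripper opens to 85 mm and grips with 20 to 120 N. Pads are 22 mm wide; open, the fingers measure 114 mm over their backs; the gripper's body (76 mm by 85 mm) begins 54 mm behind the grasp point. The pads swing forward as they close: fully open they stand 13 mm farther back than shut.
Start: joints at [-1.226, 0.053, 1.613, -0, 1.476, -0.119], TCP at [0.28, -0.559, 0.25] pointing down, gripper open.
Joint ranges: [-3.01, 3.01], [-1.01, 2.22], [0.06, 2.58], [-1.02, 4.17], [0.09, 2.62], [-3.14, 3.14]. Speed limits (rad/s): [2.57, 2.57, 3.14, 3.14, 3.14, 3.14].

### API

Orientations are given as a unit quaternion [x, y, z, w].
In Python, from bench import monitor, capture, env, look_for, outline_of, tip_of gives the robot as it stands.
- The arm moves only by the tool play_rows, never from a script. Its argument "series" is a list of rows, each an object of numbers: "ax", "ay", "az": the turn, a rotation vector about the tool's x, y, z in degrees; "dx", "dy", "dz": the shift along the tool's x, y, z in cm; "gripper": the opening, from -1 (shut) to 1 (fully open). A call has exactly 10 rows; each row is the pose to reach, as a shift and turn from the pose measured when the call began, along the tool's axes at that moment; what a row does not reach only later rows make up. A row lasts 1/8 s, in which the tool goes at most 62.5 mm and 10.7 degrees, less where a joint would pass 70% of its speed; a pose out of reach is approached as far as the arm can. A call with a gripper value outside its range is refused whole. The fingers move at their own pace and stop on an object; the grip force is fixed at half the most. Time passes only in rows, so rows that repeat a pose let the fingers close, or fill a call up. It gives the time, the measured TCP pose, the force and the opening at its end, in the units of the state.
- monitor.get_state(): the state, without advancing time (a new reading comes with each control period).
- capture(name): name is "side" or "top"; returns a dict with "frame" (400x640x3 uint8, red, green, blue), "z_map" (400x640 float32, m along the optical axis (not along the pixel's ray), 0 where there is no reading), "fx", "fy", "cx", "cy" (pixels), "R" (3x3) and "t" (3): a world point X has camera coordinates R X + t. Camera axes: x right, y down, z forward; pixel columns grow to the right and rows downward; lengths in m; the calibration is good to about 2 mm. A picture is of the moment at which its call begins.
- env.close_job(): hands the job in, once; it reports no verdict.
Trained networks look in the newest picture that a camera, given by its name, has taken for a name from the list of things; names that differ only in an ending like _2 or _b are one class to them, and where a whole thing is asked for, a point or a joint stands for the part that bears it (a point fixed in the world has none). Each returns a list of dicts, best first, with "score" (0 to 1); they miss things now and then, are a little off and sometimes report something else, mostly with a low value. They report only what shows in the picture. A call takes as long as a camera call. They do not tell look-alikes from the thing itself.
- look_for(name, camera): "bbox" ([left, top, right, bottom] in pixels, round what is visible of it).
- outline_of(name, camera): "pixels" (400x640 bool, what is visible of it) and "bbox" ([left, top, right, bottom] in pixels, round what is visible of it).
- tip_of(name, camera): "position" ([column, row] in pixels: a listed point, or the origin of a listed thing).
The state is a dict: "t": time; "qpos": joint angles; "qvel": joint speeds; "effort": joint torques, N m; "tool_pos": TCP position; "tcp_rot": TCP orientation; "force": force on the tool from outside, world axes, zero at the start; "moment": the same for the moment, N m; "width": finger opening in m.
Only numpy, scipy, OpenCV 4.12 (cv2) and the standard library are available. Lean on these libraries where they do the work, as an engineer would, in place of code of your own. Each camera call takes 0.05 s, during which the arm holds its last target.

## Working session

There is one attempt and no reset: what is moved stays moved. The work goes in short steps, Python scripts to look and compute and a tool call to move; the robot and the scene stay as the last step left them, time stands still between calls to the robot, and variables do not carry over. Pictures are saved under pics/ and viewed, and the job is handed in when it is done.

Besides the shell and the picture viewer there is one more tool, called after ">>>" in YAML: its name, and indented under it one key for each argument. play_rows: Moves the arm, as the interface text tells. Its arguments: {"type":"object","properties":{"series":{"type":"array","items":{"type":"object","properties":{"ax":{"type":"number"},"ay":{"type":"number"},"az":{"type":"number"},"dx":{"type":"number"},"dy":{"type":"number"},"dz":{"type":"number"},"gripper":{"type":"number"}}}}},"required":["series"]}

```bash
ls; mkdir -p pics
python3 - <<'E'
from bench import monitor,capture
import cv2,pickle
for n in("top","side"):
    c=capture(n); cv2.imwrite(f"pics/{n}0.png",c["frame"][:,:,::-1]); pickle.dump(c,open(f"{n}0.pkl","wb"))
    print(n,c["fx"],c["cx"],c["cy"],c["R"],c["t"])
print(monitor.get_state())
E
```

```text
pics
top 474.4285446835221 316.4980889381087 195.42668468982396 [[-0.02473195 -0.99968573  0.00409604]
 [-0.99699826  0.02436434 -0.07349049]
 [ 0.0733676  -0.0059013  -0.99728751]] [0.09833217 0.52371843 1.61950903]
side 373.9799842704045 320.34002296554144 191.38177199217705 [[-0.98387659 -0.17882994 -0.00258868]
 [-0.13443319  0.74900851 -0.64877883]
 [ 0.11796002 -0.6379703  -0.76097262]] [0.53122665 0.06804062 1.15781657]
{'t': 0.1, 'qpos': array([-1.22598162e+00,  5.32791628e-02,  1.61417688e+00,  2.78030114e-05,
        1.47599860e+00, -1.19015699e-01]), 'qvel': array([ 0.00043215, -0.00123784, -0.00299885, -0.0019693 , -0.00211207,
       -0.00017768]), 'effort': array([-3.72502745e-04, -3.94902992e+01, -3.71364141e+01, -1.16494130e-04,
        3.92574730e-03, -4.86295676e-06]), 'tool_pos': array([ 0.27942642, -0.55845915,  0.2491811 ]), 'tcp_rot': array([ 9.73227870e-01,  2.29840478e-01, -9.11361039e-05, -9.26628152e-04]), 'force': array([ 0.21197028,  1.56791389, -0.45684393]), 'moment': array([-0.05808709,  0.0408139 ,  0.00783959]), 'width': 0.08540627113473467}
```

View pics/top0.png

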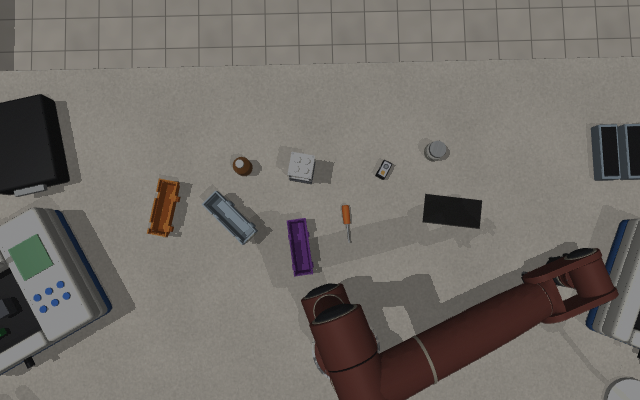

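View pics/side0.png

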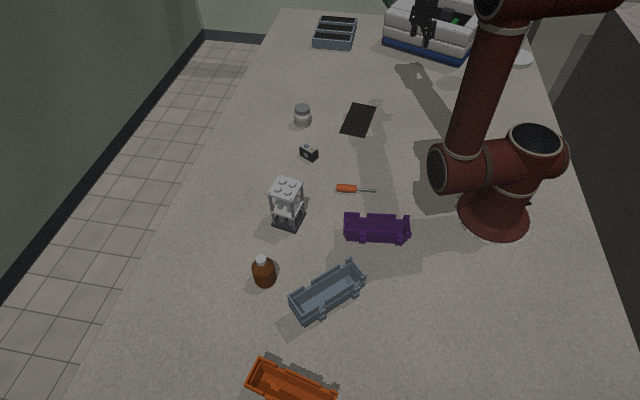

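```bash
cat > h.py <<'E'
import numpy as np,cv2,pickle
def load(n): return pickle.load(open(n,"rb"))
def cap(name,tag):
    from bench import capture
    c=capture(name); pickle.dump(c,open(f"{name}{tag}.pkl","wb")); cv2.imwrite(f"pics/{name}{tag}.png",c["frame"][:,:,::-1]); return c
def cloud(c):
    z=c["z_map"]; v,u=np.mgrid[0:400,0:640]
    P=np.stack([(u-c["cx"])/c["fx"]*z,(v-c["cy"])/c["fy"]*z,z],-1)
    W=(P-c["t"])@c["R"]; W[z==0]=np.nan; return W
def proj(c,X):
    p=np.asarray(X)@c["R"].T+c["t"]; return np.stack([p[...,0]/p[...,2]*c["fx"]+c["cx"],p[...,1]/p[...,2]*c["fy"]+c["cy"]],-1)
def onplane(c,uv,z):
    d=np.array([(uv[0]-c["cx"])/c["fx"],(uv[1]-c["cy"])/c["fy"],1])@c["R"]; o=-c["R"].T@c["t"]
    return o+d*(z-o[2])/d[2]
def crop(c,box,f,fn):
    a,b,e,d=box; cv2.imwrite(fn,cv2.resize(c["frame"][b:d,a:e,::-1],None,fx=f,fy=f,interpolation=cv2.INTER_CUBIC))
E
python3 - <<'E'
from h import *
import numpy as np
t=load("top0.pkl");s=load("side0.pkl")
a=cv2.resize(t["frame"][180:250,195:265],(400,400),interpolation=2); b=cv2.resize(s["frame"][250:335,280:375],(400,400),interpolation=2)
d=cv2.resize(t["frame"][155:185,365:405],(400,300),interpolation=2); e=cv2.resize(s["frame"][140:167,295:325],(400,300),interpolation=2)
cv2.imwrite("pics/c1.png",np.hstack([a,b])[:,:,::-1]); cv2.imwrite("pics/c2.png",np.hstack([d,e])[:,:,::-1])
W=cloud(t)
# median table height
print(np.nanmedian(W[100:140,100:500,2]))
for n,(u,v) in dict(det=(384,168),mat=(452,211),jar=(436,148),rack=(301,163),bot=(241,162),bin=(232,217),sd=(347,215)).items(): print(n,W[v,u].round(3))
from bench import *
for n in ["upper_bin","lower_bin","upper_label_end","lower_rim","upper_lugs","detector","mat"]:
  for cam in("top","side"):
    print(n,cam,[(r["score"],np.round(r["position"],1)) for r in tip_of(n,cam)][:4])
E
```

```text
-0.0005163378734651026
det [ 0.612 -0.147  0.047]
mat [ 0.461 -0.386 -0.001]
jar [ 0.673 -0.322  0.068]
rack [0.621 0.133 0.152]
bot [0.635 0.331 0.108]
bin [0.458 0.375 0.034]
sd [ 0.456 -0.018  0.023]
upper_bin top [(0.58, array([231.2, 215.1]))]
upper_bin side [(0.64, array([327.8, 298.1]))]
lower_bin top [(0.95, array([168.2, 208.3])), (0.94, array([299.1, 243.9]))]
lower_bin side [(0.98, array([326.2, 300.8])), (0.87, array([375.4, 238.9])), (0.79, array([293.5, 393.2]))]
upper_label_end top [(0.74, array([246.1, 238.9]))]
upper_label_end side [(0.58, array([356.7, 267. ])), (0.47, array([303.6, 124.6]))]
lower_rim top [(0.94, array([161.8, 210.2])), (0.54, array([450.6, 211.4])), (0.39, array([231.3, 217.9]))]
lower_rim side [(0.79, array([288.7, 386.9])), (0.73, array([325.1, 291.5])), (0.62, array([377.5, 222.7]))]
upper_lugs top [(0.81, array([231.6, 217.9]))]
upper_lugs side [(0.91, array([327.3, 294.3]))]
detector top [(0.57, array([382.1, 171. ])), (0.16, array([450.9, 212.7]))]
detector side [(0.47, array([312.1, 160.8]))]
mat top [(0.82, array([449.2, 209.8]))]
mat side []
```

```bash
ls -la pics
```

```text
total 1180
drwxr-xr-x 2 agent agent   4096 Dec  6 15:31 .
drwxr-xr-x 3 agent agent   4096 Dec  6 15:31 ..
-rw-r--r-- 1 agent agent 292750 Dec  6 15:31 c1.png
-rw-r--r-- 1 agent agent 165297 Dec  6 15:31 c2.png
-rw-r--r-- 1 agent agent 408691 Dec  6 15:31 side0.png
-rw-r--r-- 1 agent agent 327438 Dec  6 15:31 top0.png
```

View pics/c1.png

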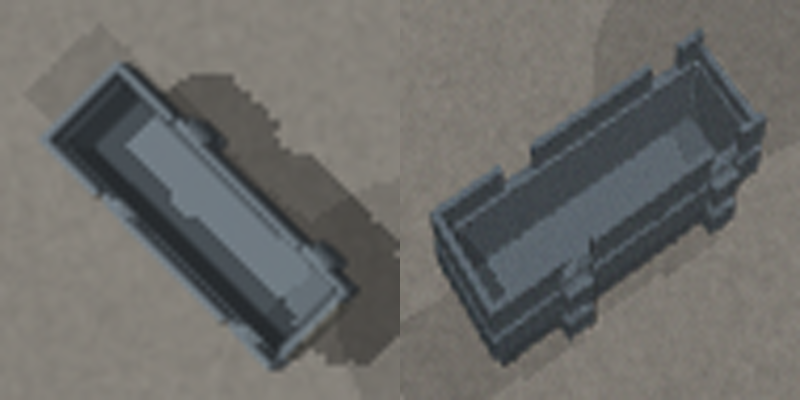

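View pics/c2.png

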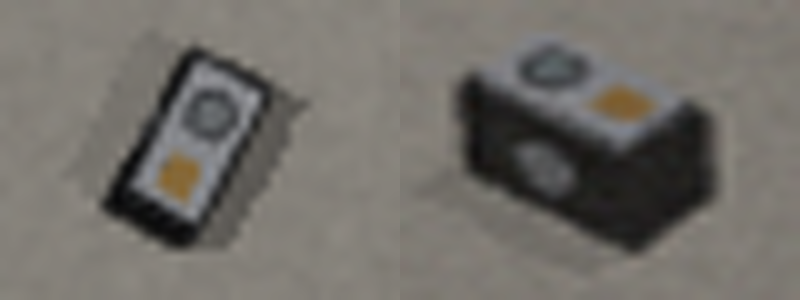

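Run:
```python
from h import *
def rect(P,n):
    (c,(w,h),a)=cv2.minAreaRect((P*1000).astype(np.float32)); 
    if w<h: w,h,a=h,w,a+90
    print(n,len(P),np.round(c,1),round(w,1),round(h,1),"long-axis deg",round(a%180,1))
for f in("top0.pkl","side0.pkl"):
    c=load(f);W=cloud(c)
    m=(abs(W[...,0]-.458)<.12)&(abs(W[...,1]-.375)<.12)
    for lo,hi in((.098,.115),(.015,.115)):
        k=m&(W[...,2]>lo)&(W[...,2]<hi); rect(W[k][:,:2],f+" bin %g"%lo)
    print(np.nanpercentile(W[m&(W[...,2]>.08)][:,2],[50,90,98]))
    m=(abs(W[...,0]-.607)<.06)&(abs(W[...,1]+.147)<.06)
    k=m&(W[...,2]>.038)&(W[...,2]<.06); rect(W[k][:,:2],f+" det top"); print(np.median(W[k][:,2]))
    k=m&(W[...,2]>.008); rect(W[k][:,:2],f+" det all")
    F=c["frame"].astype(int); k=(F.sum(-1)<110)&(abs(W[...,0]-.461)<.1)&(abs(W[...,1]+.386)<.15)&(abs(W[...,2])<.01)
    k=cv2.morphologyEx(k.astype(np.uint8),cv2.MORPH_OPEN,np.ones((3,3)))>0
    rect(W[k][:,:2],f+" mat")
    k=(abs(W[...,0]-.61)<.1)&(abs(W[...,1]-.133)<.1)&(W[...,2]>.14); rect(W[k][:,:2],"rack")
```

```text
top0.pkl bin 0.098 136 [455.7 374. ] 186.8 62.8 long-axis deg 44.2
top0.pkl bin 0.015 1256 [455.5 374. ] 189.5 71.2 long-axis deg 44.2
[0.09416621 0.10528923 0.10834583]
top0.pkl det top 131 [ 609.3 -146.8] 57.8 32.0 long-axis deg 151.5
0.04302251763376149
top0.pkl det all 194 [ 614.1 -152.4] 105.6 103.0 long-axis deg 4.2
top0.pkl mat 1524 [ 462.2 -386.3] 200.4 96.5 long-axis deg 82.0
rack 569 [615.1 134.2] 76.5 76.0 long-axis deg 168.7
side0.pkl bin 0.098 379 [453.9 377.6] 188.4 66.3 long-axis deg 43.8
side0.pkl bin 0.015 2764 [452. 378.] 190.4 69.9 long-axis deg 43.9
[0.0941704  0.10447508 0.10623233]
side0.pkl det top 99 [ 606.3 -144.4] 58.1 29.1 long-axis deg 152.7
0.043708949966521665
side0.pkl det all 225 [ 607.8 -143.3] 59.9 32.7 long-axis deg 150.3
side0.pkl mat 350 [ 461.  -385.1] 197.4 94.5 long-axis deg 82.0
rack 640 [613.3 136.4] 78.3 78.1 long-axis deg 168.5
```

The two nested grey-blue bins show at top (231,217) and side (327,297). The look-alikes are the orange one at top (165,208) and the purple one at (300,247). Only the grey-blue stack fits the description, and the crop confirms it. Its label end is lower right in the top view, at about (246,239). The detector is at top (384,169), and the mat is the black rectangle at (452,211).

```bash
cat > plan.py <<'E'
import sys,numpy as np
from scipy.spatial.transform import Rotation as R
from bench import monitor
def plan(x,y,z,th,s=None):
    s=s or monitor.get_state(); R0=R.from_quat(s["tcp_rot"])
    t=np.radians(th); Rt=R.from_matrix(np.array([[np.cos(t),np.sin(t),0],[np.sin(t),-np.cos(t),0],[0,0,-1]]))
    d=R0.inv().apply(np.array([x,y,z])-s["tool_pos"])*100; a=np.degrees((R0.inv()*Rt).as_rotvec())
    print("->",(x,y,z,th),"d cm",d.round(2),"a deg",a.round(1))
if __name__=="__main__":
    s=monitor.get_state(); m=R.from_quat(s["tcp_rot"]).as_matrix()
    print("t",round(s["t"],2),"tcp",s["tool_pos"].round(4),"th",np.degrees(np.arctan2(m[1,0],m[0,0])).round(1),"w",round(s["width"],4),"F",s["force"].round(1),"q",np.degrees(s["qpos"]).round(0))
    for a in sys.argv[1:]: plan(*map(float,a.split(",")),s=s)
E
python3 plan.py .5,-.05,.33,35 .455,.3755,.30,44.1 .455,.3755,.20,44.1
```

```text
t 0.8 tcp [ 0.2796 -0.559   0.2503] th 26.6 w 0.0854 F [-0.2 -0.3 -0. ] q [-70.   3.  92.  -0.  85.  -7.]
-> (0.5, -0.05, 0.33, 35.0) d cm [ 42.48 -35.66  -7.97] a deg [ 0.   0.  -8.4]
-> (0.455, 0.3755, 0.3, 44.1) d cm [ 57.49 -75.73  -4.97] a deg [  0.    0.  -17.5]
-> (0.455, 0.3755, 0.2, 44.1) d cm [ 57.49 -75.73   5.03] a deg [  0.    0.  -17.5]
```

>>> play_rows:
  series:
    - {"dx": 42.5, "dy": -35.7, "dz": -8, "az": -8.4, "gripper": 1}
    - {"dx": 42.5, "dy": -35.7, "dz": -8, "az": -8.4, "gripper": 1}
    - {"dx": 42.5, "dy": -35.7, "dz": -8, "az": -8.4, "gripper": 1}
    - {"dx": 42.5, "dy": -35.7, "dz": -8, "az": -8.4, "gripper": 1}
    - {"dx": 42.5, "dy": -35.7, "dz": -8, "az": -8.4, "gripper": 1}
    - {"dx": 42.5, "dy": -35.7, "dz": -8, "az": -8.4, "gripper": 1}
    - {"dx": 42.5, "dy": -35.7, "dz": -8, "az": -8.4, "gripper": 1}
    - {"dx": 42.5, "dy": -35.7, "dz": -8, "az": -8.4, "gripper": 1}
    - {"dx": 42.5, "dy": -35.7, "dz": -8, "az": -8.4, "gripper": 1}
    - {"dx": 57.5, "dy": -75.7, "dz": -5, "az": -17.5, "gripper": 1}

```text
validation failed for argument at $.se...
```

```bash
python3 plan.py .455,.3755,.30,44.1 .455,.3755,.20,44.1
```

```text
t 0.8 tcp [ 0.2796 -0.559   0.2503] th 26.6 w 0.0854 F [-0.2 -0.3 -0. ] q [-70.   3.  92.  -0.  85.  -7.]
-> (0.455, 0.3755, 0.3, 44.1) d cm [ 57.49 -75.73  -4.97] a deg [  0.    0.  -17.5]
-> (0.455, 0.3755, 0.2, 44.1) d cm [ 57.49 -75.73   5.03] a deg [  0.    0.  -17.5]
```

>>> play_rows:
  series:
    - {"ax": 0, "ay": 0, "az": -8.4, "dx": 42.5, "dy": -35.7, "dz": -8, "gripper": 1}
    - {"ax": 0, "ay": 0, "az": -8.4, "dx": 42.5, "dy": -35.7, "dz": -8, "gripper": 1}
    - {"ax": 0, "ay": 0, "az": -8.4, "dx": 42.5, "dy": -35.7, "dz": -8, "gripper": 1}
    - {"ax": 0, "ay": 0, "az": -8.4, "dx": 42.5, "dy": -35.7, "dz": -8, "gripper": 1}
    - {"ax": 0, "ay": 0, "az": -8.4, "dx": 42.5, "dy": -35.7, "dz": -8, "gripper": 1}
    - {"ax": 0, "ay": 0, "az": -8.4, "dx": 42.5, "dy": -35.7, "dz": -8, "gripper": 1}
    - {"ax": 0, "ay": 0, "az": -8.4, "dx": 42.5, "dy": -35.7, "dz": -8, "gripper": 1}
    - {"ax": 0, "ay": 0, "az": -8.4, "dx": 42.5, "dy": -35.7, "dz": -8, "gripper": 1}
    - {"ax": 0, "ay": 0, "az": -8.4, "dx": 42.5, "dy": -35.7, "dz": -8, "gripper": 1}
    - {"ax": 0, "ay": 0, "az": -17.5, "dx": 57.5, "dy": -75.7, "dz": -5, "gripper": 1}

```text
t: 2.05
tool_pos: [0.4947, 0.0143, 0.3272]
tcp_rot: [0.926, 0.377, 0.001, 0.001]
force: [0.6, 0.3, -0.1]
width: 0.0856
```

```bash
python3 plan.py .455,.3755,.30,44.1 .455,.3755,.20,44.1
```

```text
t 2.05 tcp [0.4947 0.0143 0.3272] th 44.3 w 0.0856 F [ 0.6  0.3 -0.1] q [ -7. -17. 104.   0.  93.  39.]
-> (0.455, 0.3755, 0.3, 44.1) d cm [ 22.39 -28.62   2.7 ] a deg [ 0.1 -0.1  0.2]
-> (0.455, 0.3755, 0.2, 44.1) d cm [ 22.37 -28.64  12.7 ] a deg [ 0.1 -0.1  0.2]
```

>>> play_rows:
  series:
    - {"ax": 0, "ay": 0, "az": 0, "dx": 22.4, "dy": -28.6, "dz": 2.7, "gripper": 1}
    - {"ax": 0, "ay": 0, "az": 0, "dx": 22.4, "dy": -28.6, "dz": 2.7, "gripper": 1}
    - {"ax": 0, "ay": 0, "az": 0, "dx": 22.4, "dy": -28.6, "dz": 2.7, "gripper": 1}
    - {"ax": 0, "ay": 0, "az": 0, "dx": 22.4, "dy": -28.6, "dz": 2.7, "gripper": 1}
    - {"ax": 0, "ay": 0, "az": 0, "dx": 22.4, "dy": -28.6, "dz": 2.7, "gripper": 1}
    - {"ax": 0, "ay": 0, "az": 0, "dx": 22.4, "dy": -28.6, "dz": 2.7, "gripper": 1}
    - {"ax": 0, "ay": 0, "az": 0, "dx": 22.4, "dy": -28.6, "dz": 12.7, "gripper": 1}
    - {"ax": 0, "ay": 0, "az": 0, "dx": 22.4, "dy": -28.6, "dz": 12.7, "gripper": 1}
    - {"ax": 0, "ay": 0, "az": 0, "dx": 22.4, "dy": -28.6, "dz": 12.7, "gripper": 1}
    - {"ax": 0, "ay": 0, "az": 0, "dx": 22.4, "dy": -28.6, "dz": 12.7, "gripper": 1}

```text
t: 3.3
tool_pos: [0.4564, 0.3758, 0.2022]
tcp_rot: [0.926, 0.377, 0.003, 0.0]
force: [1.0, -0.0, 0.3]
width: 0.0855
```

```bash
python3 -c "
from h import *
c=cap('side',1); crop(c,(260,200,420,340),5,'pics/s1.png')"; python3 plan.py .455,.3755,.13,44.1 .455,.3755,.096,44.1
```

```text
t 3.35 tcp [0.4568 0.376  0.2031] th 44.3 w 0.0855 F [-0.3  0.5  0.2] q [ 32.   0. 100.  -0.  80.  78.]
-> (0.455, 0.3755, 0.13, 44.1) d cm [-0.21 -0.11  7.3 ] a deg [ 0.2 -0.4  0.2]
-> (0.455, 0.3755, 0.096, 44.1) d cm [-0.23 -0.12 10.7 ] a deg [ 0.2 -0.4  0.2]
```

View pics/s1.png

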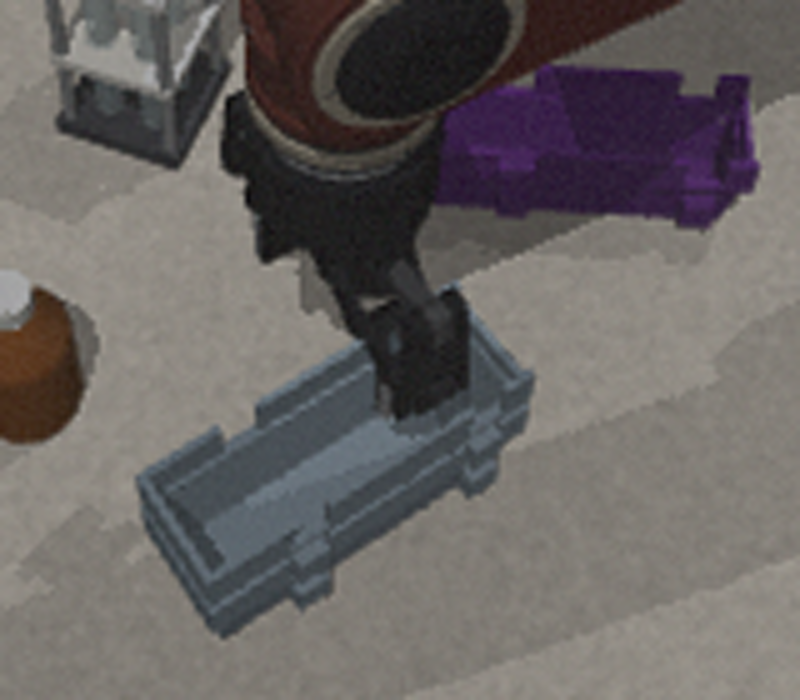

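The picture shows the open jaws straight above the stack, with the label end on the right at about (525,380) in the crop.

>>> play_rows:
  series:
    - {"ax": 0, "ay": 0, "az": 0, "dx": -0.2, "dy": -0.1, "dz": 5, "gripper": 1}
    - {"ax": 0, "ay": 0, "az": 0, "dx": -0.2, "dy": -0.1, "dz": 8, "gripper": 1}
    - {"ax": 0.2, "ay": -0.4, "az": 0.2, "dx": -0.2, "dy": -0.1, "dz": 9.5, "gripper": 1}
    - {"ax": 0.2, "ay": -0.4, "az": 0.2, "dx": -0.2, "dy": -0.1, "dz": 10.7, "gripper": 1}
    - {"ax": 0.2, "ay": -0.4, "az": 0.2, "dx": -0.2, "dy": -0.1, "dz": 10.7, "gripper": 1}
    - {"ax": 0.2, "ay": -0.4, "az": 0.2, "dx": -0.2, "dy": -0.1, "dz": 10.7, "gripper": 1}
    - {"ax": 0.2, "ay": -0.4, "az": 0.2, "dx": -0.2, "dy": -0.1, "dz": 10.7, "gripper": 1}
    - {"ax": 0.2, "ay": -0.4, "az": 0.2, "dx": -0.2, "dy": -0.1, "dz": 10.7, "gripper": 0.6}
    - {"ax": 0.2, "ay": -0.4, "az": 0.2, "dx": -0.2, "dy": -0.1, "dz": 10.7, "gripper": 0.6}
    - {"ax": 0.2, "ay": -0.4, "az": 0.2, "dx": -0.2, "dy": -0.1, "dz": 10.7, "gripper": 0.6}

```text
t: 4.6
tool_pos: [0.4553, 0.3756, 0.0961]
tcp_rot: [0.927, 0.375, -0.0, -0.0]
force: [0.5, 0.1, -0.8]
width: 0.0686
```

```bash
python3 plan.py .455,.3755,.096,44.1;python3 -c "
from h import *
c=cap('side',2); crop(c,(260,200,420,340),5,'pics/s2.png')"
```

```text
t 4.6 tcp [0.4553 0.3756 0.0961] th 44.1 w 0.0686 F [ 0.5  0.1 -0.8] q [ 32.   7. 104.   0.  69.  78.]
-> (0.455, 0.3755, 0.096, 44.1) d cm [-0.03 -0.02  0.01] a deg [-0.  0.  0.]
```

View pics/s2.png

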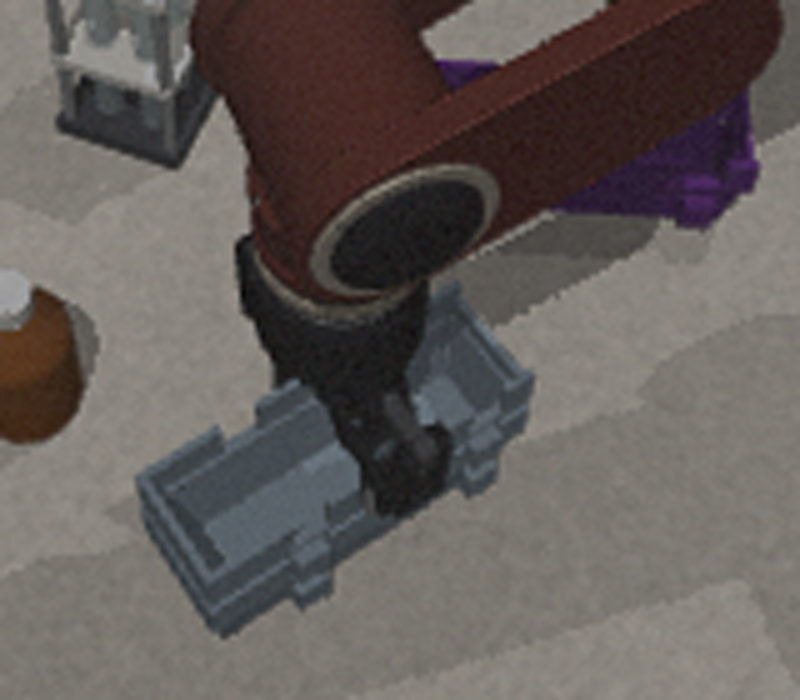

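The jaws straddle the rim band at mid-length, so I'm closing them.

>>> play_rows:
  series:
    - {"ax": 0, "ay": 0, "az": 0, "dx": 0, "dy": 0, "dz": 0, "gripper": 0.3}
    - {"ax": 0, "ay": 0, "az": 0, "dx": 0, "dy": 0, "dz": 0, "gripper": 0.2}
    - {"ax": 0, "ay": 0, "az": 0, "dx": 0, "dy": 0, "dz": 0, "gripper": 0}
    - {"ax": 0, "ay": 0, "az": 0, "dx": 0, "dy": 0, "dz": 0, "gripper": -0.5}
    - {"ax": 0, "ay": 0, "az": 0, "dx": 0, "dy": 0, "dz": 0, "gripper": -1}
    - {"ax": 0, "ay": 0, "az": 0, "dx": 0, "dy": 0, "dz": 0, "gripper": -1}
    - {"ax": 0, "ay": 0, "az": 0, "dx": 0, "dy": 0, "dz": -0.5, "gripper": -1}
    - {"ax": 0, "ay": 0, "az": 0, "dx": 0, "dy": 0, "dz": -1, "gripper": -1}
    - {"ax": 0, "ay": 0, "az": 0, "dx": 0, "dy": 0, "dz": -1.5, "gripper": -1}
    - {"ax": 0, "ay": 0, "az": 0, "dx": 0, "dy": 0, "dz": -2, "gripper": -1}

```text
t: 5.9
tool_pos: [0.4551, 0.3755, 0.1161]
tcp_rot: [0.927, 0.375, -0.001, -0.0]
force: [-0.6, 0.3, -2.1]
width: 0.0628
```

```bash
python3 plan.py .455,.3755,.30,44.1 ;python3 -c "
from h import *
c=cap('side',3); crop(c,(260,200,420,340),5,'pics/s3.png')"
```

```text
t 5.9 tcp [0.4551 0.3755 0.1161] th 44.1 w 0.0628 F [-0.6  0.3 -2.1] q [ 32.   5. 103.   0.  71.  78.]
-> (0.455, 0.3755, 0.3, 44.1) d cm [ -0.03  -0.02 -18.39] a deg [-0.   0.1  0. ]
```

View pics/s3.png

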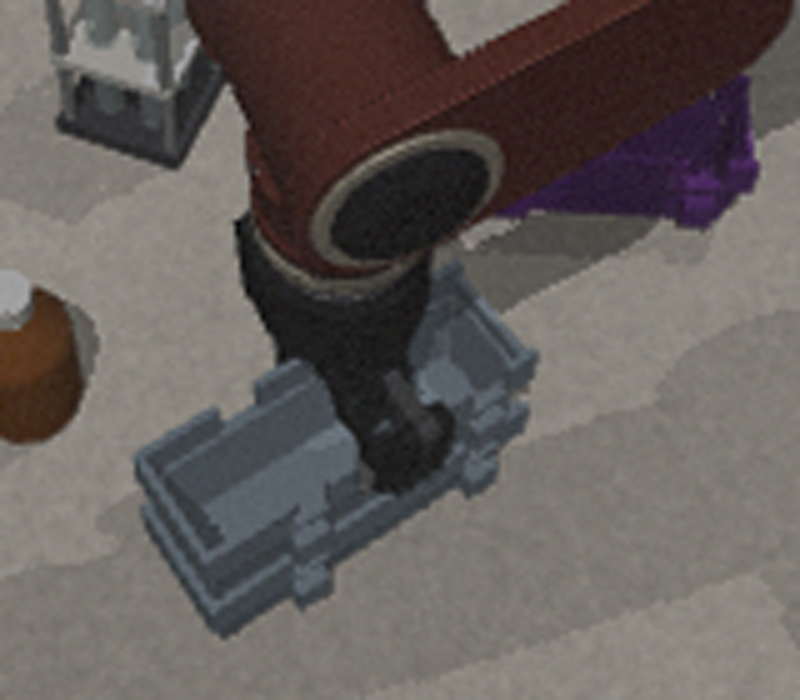

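The upper bin is rising alone, with 2.1 N on the wrist, and the lower bin has stayed put. Next I lift it clear and carry it.

```bash
python3 plan.py .455,.3755,.29,44.1 .49,.05,.30,60 .462,-.3857,.28,82
```

```text
t 5.95 tcp [0.4556 0.3758 0.1171] th 44.1 w 0.0629 F [ 0.3 -0.1 -0.9] q [ 32.   5. 103.   0.  71.  78.]
-> (0.455, 0.3755, 0.29, 44.1) d cm [ -0.06  -0.03 -17.29] a deg [-0. -0.  0.]
-> (0.49, 0.05, 0.3, 60.0) d cm [-20.2   25.78 -18.31] a deg [ -0.   -0.  -15.9]
-> (0.462, -0.3857, 0.28, 82.0) d cm [-52.54  55.12 -16.32] a deg [ -0.   -0.  -37.9]
```

>>> play_rows:
  series:
    - {"ax": 0, "ay": 0, "az": 0, "dx": 0, "dy": 0, "dz": -4, "gripper": -1}
    - {"ax": 0, "ay": 0, "az": 0, "dx": 0, "dy": 0, "dz": -9, "gripper": -1}
    - {"ax": 0, "ay": 0, "az": 0, "dx": 0, "dy": 0, "dz": -14, "gripper": -1}
    - {"ax": 0, "ay": 0, "az": 0, "dx": 0, "dy": 0, "dz": -17.3, "gripper": -1}
    - {"ax": 0, "ay": 0, "az": -2, "dx": -2.5, "dy": 3.2, "dz": -18, "gripper": -1}
    - {"ax": 0, "ay": 0, "az": -5, "dx": -6, "dy": 7.7, "dz": -18.3, "gripper": -1}
    - {"ax": 0, "ay": 0, "az": -8, "dx": -9.5, "dy": 12.2, "dz": -18.3, "gripper": -1}
    - {"ax": 0, "ay": 0, "az": -11, "dx": -13.1, "dy": 16.7, "dz": -18.3, "gripper": -1}
    - {"ax": 0, "ay": 0, "az": -14, "dx": -16.7, "dy": 21.3, "dz": -18.3, "gripper": -1}
    - {"ax": 0, "ay": 0, "az": -15.9, "dx": -20.2, "dy": 25.8, "dz": -18.3, "gripper": -1}

```text
t: 7.2
tool_pos: [0.4899, 0.0481, 0.3002]
tcp_rot: [0.866, 0.501, 0.0, -0.0]
force: [0.5, -0.4, -2.2]
width: 0.0627
```

```bash
python3 plan.py  .462,-.3857,.25,82
```

```text
t 7.2 tcp [0.4899 0.0481 0.3002] th 60.1 w 0.0627 F [ 0.5 -0.4 -2.2] q [ -3. -17. 106.   0.  91.  27.]
-> (0.462, -0.3857, 0.25, 82.0) d cm [-38.99  19.21   5.  ] a deg [  0.   -0.  -21.9]
```

>>> play_rows:
  series:
    - {"ax": 0, "ay": 0, "az": -2, "dx": -3.5, "dy": 1.7, "dz": 0, "gripper": -1}
    - {"ax": 0, "ay": 0, "az": -4.5, "dx": -8, "dy": 4, "dz": 0, "gripper": -1}
    - {"ax": 0, "ay": 0, "az": -7.5, "dx": -13, "dy": 6.4, "dz": 0, "gripper": -1}
    - {"ax": 0, "ay": 0, "az": -10, "dx": -18, "dy": 8.9, "dz": 0, "gripper": -1}
    - {"ax": 0, "ay": 0, "az": -13, "dx": -23, "dy": 11.3, "dz": 0, "gripper": -1}
    - {"ax": 0, "ay": 0, "az": -16, "dx": -28, "dy": 13.8, "dz": 1, "gripper": -1}
    - {"ax": 0, "ay": 0, "az": -18, "dx": -32.5, "dy": 16, "dz": 2, "gripper": -1}
    - {"ax": 0, "ay": 0, "az": -20, "dx": -36, "dy": 17.8, "dz": 3, "gripper": -1}
    - {"ax": 0, "ay": 0, "az": -21.9, "dx": -39, "dy": 19.2, "dz": 4, "gripper": -1}
    - {"ax": 0, "ay": 0, "az": -21.9, "dx": -39, "dy": 19.2, "dz": 5, "gripper": -1}

```text
t: 8.45
tool_pos: [0.4612, -0.3875, 0.2493]
tcp_rot: [0.756, 0.655, 0.0, -0.0]
force: [-0.3, 0.6, -2.3]
width: 0.0629
```

```bash
python3 plan.py  .462,-.3857,.064,82
python3 - <<'E'
from h import *
def rect(P,n):
    (c,(w,h),a)=cv2.minAreaRect((P*1000).astype(np.float32)); 
    if w<h: w,h,a=h,w,a+90
    print(n,len(P),np.round(c,1),round(w,1),round(h,1),"long-axis deg",round(a%180,1))
for f in("top","side"):
    c=cap(f,4);W=cloud(c)
    m=(abs(W[...,0]-.455)<.12)&(abs(W[...,1]-.3755)<.12)
    for lo,hi in((.063,.080),(.015,.08)):
        k=m&(W[...,2]>lo)&(W[...,2]<hi); rect(W[k][:,:2],f+" bin %g"%lo)
    if f=='side':crop(c,(260,90,420,330),2.4,'pics/s4.png')
E
```

```text
t 8.45 tcp [ 0.4612 -0.3875  0.2493] th 81.8 w 0.0629 F [-0.3  0.6 -2.3] q [-47.   0.  96.   0.  84. -39.]
-> (0.462, -0.3857, 0.064, 82.0) d cm [ 0.18  0.05 18.53] a deg [ 0.  -0.  -0.2]
top bin 0.063 162 [454.7 374.9] 188.0 64.2 long-axis deg 44.0
top bin 0.015 573 [455.  373.8] 188.9 70.8 long-axis deg 44.3
side bin 0.063 388 [453.9 377.5] 187.7 66.1 long-axis deg 44.4
side bin 0.015 1532 [451.8 377.7] 190.4 69.6 long-axis deg 44.2
```

View pics/side4.png

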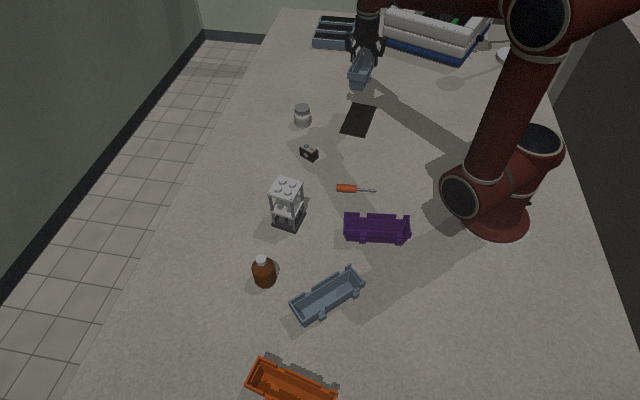

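The upper bin hangs above the mat and the lower bin has not moved. I'm lowering it now.

>>> play_rows:
  series:
    - {"ax": 0, "ay": 0, "az": 0, "dx": 0.2, "dy": 0, "dz": 4, "gripper": -1}
    - {"ax": 0, "ay": 0, "az": -0.2, "dx": 0.2, "dy": 0, "dz": 9, "gripper": -1}
    - {"ax": 0, "ay": 0, "az": -0.2, "dx": 0.2, "dy": 0, "dz": 13, "gripper": -1}
    - {"ax": 0, "ay": 0, "az": -0.2, "dx": 0.2, "dy": 0, "dz": 16, "gripper": -1}
    - {"ax": 0, "ay": 0, "az": -0.2, "dx": 0.2, "dy": 0, "dz": 17.5, "gripper": -1}
    - {"ax": 0, "ay": 0, "az": -0.2, "dx": 0.2, "dy": 0, "dz": 18.2, "gripper": -1}
    - {"ax": 0, "ay": 0, "az": -0.2, "dx": 0.2, "dy": 0, "dz": 18.5, "gripper": -1}
    - {"ax": 0, "ay": 0, "az": -0.2, "dx": 0.2, "dy": 0, "dz": 18.5, "gripper": -1}
    - {"ax": 0, "ay": 0, "az": -0.2, "dx": 0.2, "dy": 0, "dz": 18.5, "gripper": -1}
    - {"ax": 0, "ay": 0, "az": -0.2, "dx": 0.2, "dy": 0, "dz": 18.5, "gripper": -1}

```text
t: 9.8
tool_pos: [0.4614, -0.3826, 0.0637]
tcp_rot: [0.754, 0.657, 0.001, -0.001]
force: [-0.4, 1.1, -1.8]
width: 0.0625
```

```bash
python3 plan.py  .462,-.3857,.062,82
```

```text
t 9.8 tcp [ 0.4614 -0.3826  0.0637] th 82.1 w 0.0625 F [-0.4  1.1 -1.8] q [-47.  10. 104.   0.  66. -39.]
-> (0.462, -0.3857, 0.062, 82.0) d cm [-0.3   0.1   0.16] a deg [-0.1 -0.1  0.1]
```

>>> play_rows:
  series:
    - {"ax": 0, "ay": 0, "az": 0, "dx": -0.2, "dy": 0, "dz": 0.1, "gripper": -1}
    - {"ax": 0, "ay": 0, "az": 0, "dx": -0.2, "dy": 0, "dz": 0.2, "gripper": -1}
    - {"ax": 0, "ay": 0, "az": 0, "dx": -0.2, "dy": 0, "dz": 0.2, "gripper": -1}
    - {"ax": 0, "ay": 0, "az": 0, "dx": -0.2, "dy": 0, "dz": 0.2, "gripper": 0.6}
    - {"ax": 0, "ay": 0, "az": 0, "dx": -0.2, "dy": 0, "dz": 0.2, "gripper": 1}
    - {"ax": 0, "ay": 0, "az": 0, "dx": -0.2, "dy": 0, "dz": 0.2, "gripper": 1}
    - {"ax": 0, "ay": 0, "az": 0, "dx": -0.2, "dy": 0, "dz": -1, "gripper": 1}
    - {"ax": 0, "ay": 0, "az": 0, "dx": -0.2, "dy": 0, "dz": -4, "gripper": 1}
    - {"ax": 0, "ay": 0, "az": 0, "dx": -0.2, "dy": 0, "dz": -9, "gripper": 1}
    - {"ax": 0, "ay": 0, "az": 0, "dx": -0.2, "dy": 0, "dz": -15, "gripper": 1}

```text
t: 11.05
tool_pos: [0.4608, -0.3844, 0.2148]
tcp_rot: [0.754, 0.657, 0.001, -0.002]
force: [-0.3, -0.2, 1.1]
width: 0.0851
```

```bash
python3 plan.py  .608,-.1455,.25,61.4 .608,-.1455,.10,61.4; python3 -c "
from h import *
cap('top',5)"
```

```text
t 11.05 tcp [ 0.4608 -0.3844  0.2148] th 82.1 w 0.0851 F [-0.3 -0.2  1.1] q [-47.   1.  98.   0.  81. -39.]
-> (0.608, -0.1455, 0.25, 61.4) d cm [25.7  11.31 -3.46] a deg [-0.2 -0.2 20.7]
-> (0.608, -0.1455, 0.1, 61.4) d cm [25.64 11.34 11.54] a deg [-0.2 -0.2 20.7]
```

View pics/top5.png

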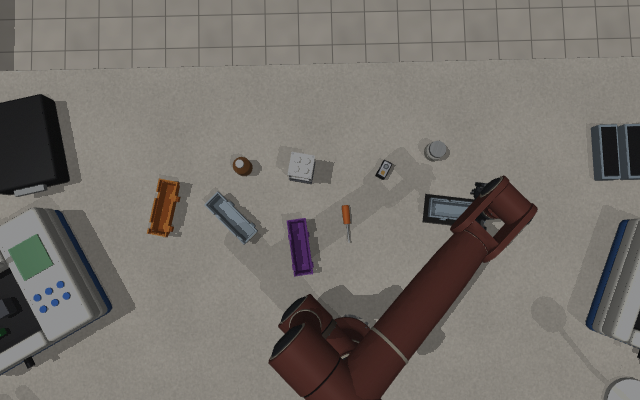

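The upper bin sits on the mat at about (455,210), the lower bin stands empty at (231,217), and the detector is at (384,169). Next I go to the detector.

>>> play_rows:
  series:
    - {"ax": 0, "ay": 0, "az": 3, "dx": 4, "dy": 1.8, "dz": -3.5, "gripper": 1}
    - {"ax": 0, "ay": 0, "az": 7, "dx": 9, "dy": 4, "dz": -3.5, "gripper": 1}
    - {"ax": 0, "ay": 0, "az": 12, "dx": 14.5, "dy": 6.4, "dz": -3.5, "gripper": 1}
    - {"ax": 0, "ay": 0, "az": 16, "dx": 19.5, "dy": 8.6, "dz": -3.5, "gripper": 1}
    - {"ax": -0.2, "ay": -0.2, "az": 20.7, "dx": 24, "dy": 10.6, "dz": -3.5, "gripper": 1}
    - {"ax": -0.2, "ay": -0.2, "az": 20.7, "dx": 25.7, "dy": 11.3, "dz": -3, "gripper": 1}
    - {"ax": -0.2, "ay": -0.2, "az": 20.7, "dx": 25.7, "dy": 11.3, "dz": 2, "gripper": 1}
    - {"ax": -0.2, "ay": -0.2, "az": 20.7, "dx": 25.7, "dy": 11.3, "dz": 7, "gripper": 1}
    - {"ax": -0.2, "ay": -0.2, "az": 20.7, "dx": 25.7, "dy": 11.3, "dz": 10, "gripper": 1}
    - {"ax": -0.2, "ay": -0.2, "az": 20.7, "dx": 25.7, "dy": 11.3, "dz": 11.5, "gripper": 1}

```text
t: 12.35
tool_pos: [0.6109, -0.15, 0.1085]
tcp_rot: [0.86, 0.511, 0.001, 0.007]
force: [-0.7, -0.3, 1.2]
width: 0.0854
```

```bash
python3 plan.py  .608,-.1455,.026,61.4; python3 -c "
from h import *
c=cap('side',6);crop(c,(250,90,370,180),6,'pics/s6.png')"
```

```text
t 12.35 tcp [ 0.6109 -0.15    0.1085] th 61.4 w 0.0854 F [-0.7 -0.3  1.2] q [-20.  10.  99.  -0.  70.   8.]
-> (0.608, -0.1455, 0.026, 61.4) d cm [ 0.31 -0.58  8.24] a deg [0.8 0.4 0. ]
```

View pics/s6.png

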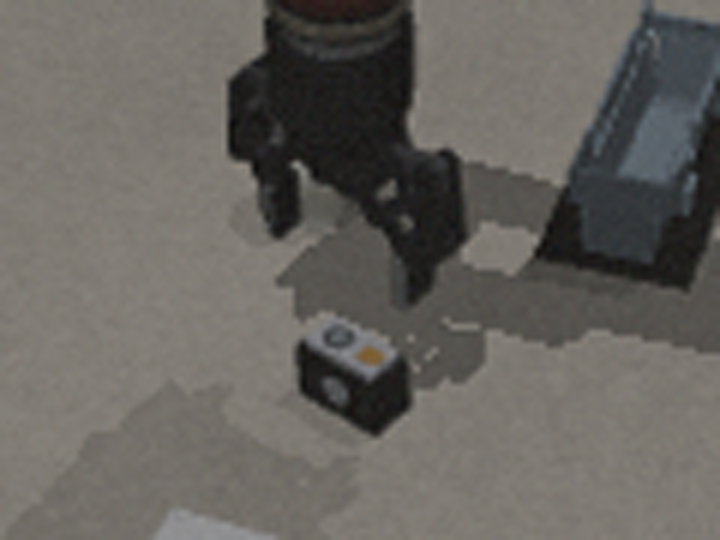

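The jaws are open above the block, aligned along its length, with the block at crop (355,375). I correct first, then descend.

>>> play_rows:
  series:
    - {"ax": 0.8, "ay": 0.4, "az": 0, "dx": 0.3, "dy": -0.6, "dz": 1.5, "gripper": 1}
    - {"ax": 0.8, "ay": 0.4, "az": 0, "dx": 0.3, "dy": -0.6, "dz": 1.5, "gripper": 1}
    - {"ax": 0.8, "ay": 0.4, "az": 0, "dx": 0.3, "dy": -0.6, "dz": 2.5, "gripper": 1}
    - {"ax": 0.8, "ay": 0.4, "az": 0, "dx": 0.3, "dy": -0.6, "dz": 5, "gripper": 1}
    - {"ax": 0.8, "ay": 0.4, "az": 0, "dx": 0.3, "dy": -0.6, "dz": 7, "gripper": 1}
    - {"ax": 0.8, "ay": 0.4, "az": 0, "dx": 0.3, "dy": -0.6, "dz": 8, "gripper": 1}
    - {"ax": 0.8, "ay": 0.4, "az": 0, "dx": 0.3, "dy": -0.6, "dz": 8.2, "gripper": 1}
    - {"ax": 0.8, "ay": 0.4, "az": 0, "dx": 0.3, "dy": -0.6, "dz": 8.2, "gripper": 1}
    - {"ax": 0.8, "ay": 0.4, "az": 0, "dx": 0.3, "dy": -0.6, "dz": 8.2, "gripper": 1}
    - {"ax": 0.8, "ay": 0.4, "az": 0, "dx": 0.3, "dy": -0.6, "dz": 8.2, "gripper": 1}

```text
t: 13.65
tool_pos: [0.6078, -0.1454, 0.0262]
tcp_rot: [0.86, 0.511, 0.0, -0.0]
force: [0.4, -0.3, 0.6]
width: 0.0853
```

```bash
python3 plan.py  .608,-.1455,.026,61.4
```

```text
t 13.65 tcp [ 0.6078 -0.1454  0.0262] th 61.4 w 0.0853 F [ 0.4 -0.3  0.6] q [-20.  16. 101.   0.  63.   8.]
-> (0.608, -0.1455, 0.026, 61.4) d cm [-0.    0.02  0.02] a deg [-0. -0.  0.]
```

>>> play_rows:
  series:
    - {"ax": 0, "ay": 0, "az": 0, "dx": 0, "dy": 0, "dz": 0, "gripper": 0.5}
    - {"ax": 0, "ay": 0, "az": 0, "dx": 0, "dy": 0, "dz": 0, "gripper": 0.3}
    - {"ax": 0, "ay": 0, "az": 0, "dx": 0, "dy": 0, "dz": 0, "gripper": 0}
    - {"ax": 0, "ay": 0, "az": 0, "dx": 0, "dy": 0, "dz": 0, "gripper": -0.5}
    - {"ax": 0, "ay": 0, "az": 0, "dx": 0, "dy": 0, "dz": 0, "gripper": -1}
    - {"ax": 0, "ay": 0, "az": 0, "dx": 0, "dy": 0, "dz": 0, "gripper": -1}
    - {"ax": 0, "ay": 0, "az": 0, "dx": 0, "dy": 0, "dz": -2, "gripper": -1}
    - {"ax": 0, "ay": 0, "az": 0, "dx": 0, "dy": 0, "dz": -7, "gripper": -1}
    - {"ax": 0, "ay": 0, "az": 0, "dx": 0, "dy": 0, "dz": -12, "gripper": -1}
    - {"ax": 0, "ay": 0, "az": 0, "dx": 0, "dy": 0, "dz": -18, "gripper": -1}

```text
t: 14.9
tool_pos: [0.6064, -0.145, 0.2065]
tcp_rot: [0.86, 0.511, -0.001, -0.002]
force: [1.5, -0.3, -2.0]
width: 0.0589
```

```bash
python3 plan.py  .5,.08,.35,100 .4545,.376,.32,134.2; python3 -c "
from h import *
c=cap('side',7);crop(c,(240,30,360,120),6,'pics/s7.png')"
```

```text
t 14.9 tcp [ 0.6064 -0.145   0.2065] th 61.4 w 0.0589 F [ 1.5 -0.3 -2. ] q [-20.   5.  95.   0.  81.   8.]
-> (0.5, 0.08, 0.35, 100.0) d cm [ 14.67 -20.16 -14.26] a deg [ -0.2  -0.1 -38.6]
-> (0.4545, 0.376, 0.32, 134.2) d cm [ 38.49 -38.3  -11.18] a deg [ -0.2  -0.2 -72.8]
```

View pics/s7.png

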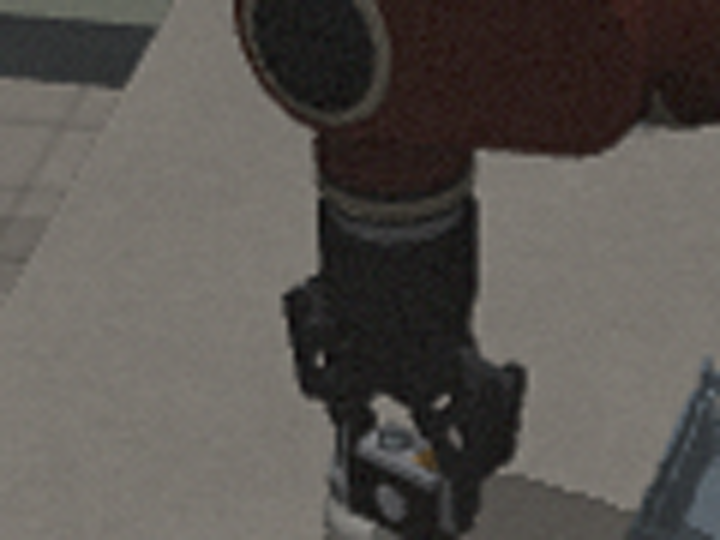

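The block is held and hangs level. I'm carrying it to the lower bin.

>>> play_rows:
  series:
    - {"ax": 0, "ay": 0, "az": -4, "dx": 2, "dy": -2, "dz": -4, "gripper": -1}
    - {"ax": 0, "ay": 0, "az": -9, "dx": 4, "dy": -4.5, "dz": -8.5, "gripper": -1}
    - {"ax": 0, "ay": 0, "az": -15, "dx": 6, "dy": -8, "dz": -12, "gripper": -1}
    - {"ax": 0, "ay": 0, "az": -22, "dx": 8.5, "dy": -12, "dz": -14, "gripper": -1}
    - {"ax": 0, "ay": 0, "az": -30, "dx": 11.5, "dy": -16, "dz": -14.3, "gripper": -1}
    - {"ax": 0, "ay": 0, "az": -38, "dx": 14.7, "dy": -20.2, "dz": -14.3, "gripper": -1}
    - {"ax": 0, "ay": 0, "az": -45, "dx": 18.2, "dy": -23, "dz": -14, "gripper": -1}
    - {"ax": 0, "ay": 0, "az": -52, "dx": 22, "dy": -26, "dz": -13.5, "gripper": -1}
    - {"ax": 0, "ay": 0, "az": -59, "dx": 26, "dy": -29, "dz": -13, "gripper": -1}
    - {"ax": 0, "ay": 0, "az": -66, "dx": 30, "dy": -32, "dz": -12, "gripper": -1}

```text
t: 16.2
tool_pos: [0.471, 0.2717, 0.3352]
tcp_rot: [0.441, 0.898, 0.001, 0.006]
force: [0.7, 0.4, -1.8]
width: 0.059
```

```bash
python3 plan.py  .4545,.376,.20,134.2
```

```text
t 16.2 tcp [0.471  0.2717 0.3352] th 127.7 w 0.059 F [ 0.7  0.4 -1.8] q [ 22. -11.  97.  -0.  93. -15.]
-> (0.4545, 0.376, 0.2, 134.2) d cm [ 9.4   4.96 13.46] a deg [ 0.4  0.6 -6.5]
```

>>> play_rows:
  series:
    - {"ax": 0, "ay": 0, "az": -3, "dx": 4, "dy": 2, "dz": 2, "gripper": -1}
    - {"ax": 0, "ay": 0, "az": -6.5, "dx": 8, "dy": 4, "dz": 6, "gripper": -1}
    - {"ax": 0.4, "ay": 0.6, "az": -6.5, "dx": 9.4, "dy": 5, "dz": 10, "gripper": -1}
    - {"ax": 0.4, "ay": 0.6, "az": -6.5, "dx": 9.4, "dy": 5, "dz": 13, "gripper": -1}
    - {"ax": 0.4, "ay": 0.6, "az": -6.5, "dx": 9.4, "dy": 5, "dz": 15.5, "gripper": -1}
    - {"ax": 0.4, "ay": 0.6, "az": -6.5, "dx": 9.4, "dy": 5, "dz": 17, "gripper": -1}
    - {"ax": 0.4, "ay": 0.6, "az": -6.5, "dx": 9.4, "dy": 5, "dz": 17.5, "gripper": -1}
    - {"ax": 0.4, "ay": 0.6, "az": -6.5, "dx": 9.4, "dy": 5, "dz": 17.5, "gripper": -1}
    - {"ax": 0.4, "ay": 0.6, "az": -6.5, "dx": 9.4, "dy": 5, "dz": 17.5, "gripper": -1}
    - {"ax": 0.4, "ay": 0.6, "az": -6.5, "dx": 9.4, "dy": 5, "dz": 17.5, "gripper": -1}

```text
t: 17.45
tool_pos: [0.4558, 0.3764, 0.1608]
tcp_rot: [0.389, 0.921, 0.001, 0.001]
force: [-0.9, -0.2, -0.6]
width: 0.059
```

```bash
python3 plan.py  .4545,.376,.06,134.2
python3 - <<'E'
from h import *
c=cap('side',8);crop(c,(260,210,400,330),5.5,'pics/s8.png')
c=cap('top',8);crop(c,(190,170,280,260),6.5,'pics/t8.png')
E
```

```text
t 17.45 tcp [0.4558 0.3764 0.1608] th 134.2 w 0.059 F [-0.9 -0.2 -0.6] q [ 32.   2. 102.  -0.  76. -12.]
-> (0.4545, 0.376, 0.06, 134.2) d cm [ 0.07 -0.14 10.08] a deg [ 0.1  0.  -0. ]
```

View pics/s8.png

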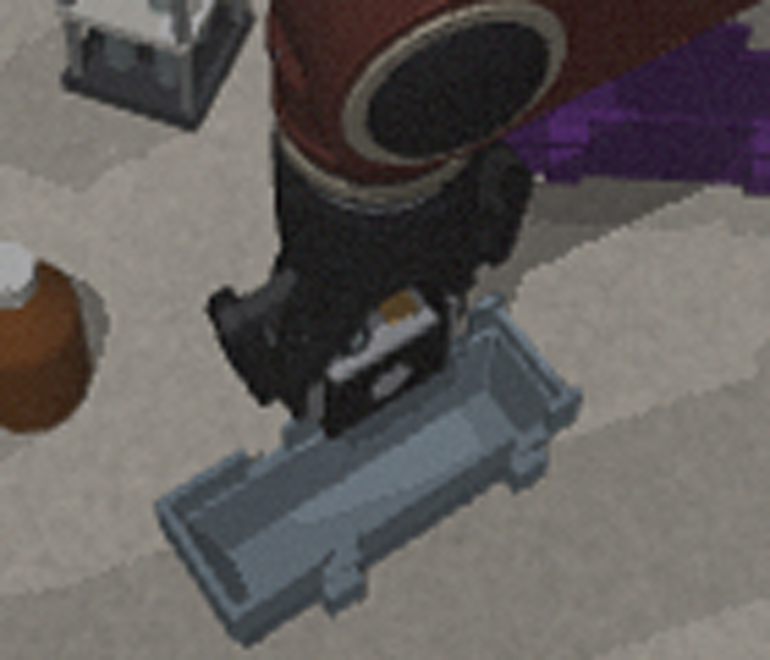

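View pics/t8.png

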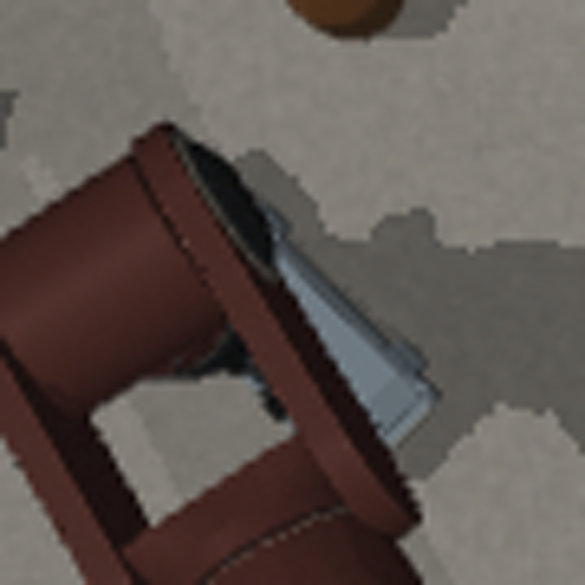

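Run:
```python
from h import *
a=np.radians(44.2);ax=np.array([np.cos(a),np.sin(a)]);n=np.array([-np.sin(a),np.cos(a)])
tcp=np.array([.4558,.3764])
c=load("side8.pkl");W=cloud(c)
# front face pixels crop region x 325-445,y 340-430 /5.5
for (u0,u1,v0,v1,nm) in [(322,338,274,284,"front"),(322,338,262,276,"topplate")]:
    P=W[v0:v1,u0:u1].reshape(-1,3); d=P[:,:2]-tcp; l=d@n*1000; s=d@ax*1000; z=P[:,2]*1000
    k=(z>125)&(abs(l)<40)
    print(nm,k.sum()); 
    for q in np.argsort(z)[::8]: 
        if k[q]: print(l[q].round(1),s[q].round(1),z[q].round(1))
m=(W[...,2]>.140)&(W[...,2]<.172)&(abs((W[...,:2]-tcp)@ax)<.022)&(abs((W[...,:2]-tcp)@n)<.03)
l=((W[m][:,:2]-tcp)@n)*1000; print(m.sum(),np.percentile(l,[5,25,50,75,95]).round(1))
# yaw of front face
s=((W[m][:,:2]-tcp)@ax)*1000; f=l>10; print(np.polyfit(s[f],l[f],1))
# bin rim front band outer in same picture
m=(W[...,2]>.05)&(W[...,2]<.066)&(abs((W[...,:2]-tcp)@ax)<.09)&(((W[...,:2]-tcp)@n)>.02)&(((W[...,:2]-tcp)@n)<.04)
l=((W[m][:,:2]-tcp)@n)*1000; s=((W[m][:,:2]-tcp)@ax)*1000;print("rim outer",m.sum(),np.percentile(l,[5,25,50,75,95]).round(1)); f=abs(l-np.median(l))<3; print(np.polyfit(s[f],l[f],1))
```

```text
front 138
15.1 -9.5 139.0
16.2 -3.0 143.0
13.4 -19.0 145.5
14.5 9.8 149.4
13.8 -12.9 152.6
14.2 6.9 155.5
14.3 17.9 157.9
14.1 20.5 160.6
15.4 -0.4 163.7
14.5 15.4 165.1
14.2 17.8 167.3
11.7 16.2 170.9
13.8 9.6 171.8
11.7 13.5 172.7
12.1 11.1 175.4
9.0 9.0 177.6
8.1 11.1 178.5
topplate 224
15.2 -17.3 154.9
14.7 -6.2 165.9
11.8 -2.7 169.6
14.7 -0.6 171.7
11.5 5.3 173.1
4.1 -21.8 175.1
7.2 -16.7 175.9
2.3 4.4 176.4
9.1 3.7 176.8
-0.1 -13.6 177.1
-1.7 -6.5 177.4
9.0 9.0 177.6
12.6 -18.3 177.8
6.7 12.8 178.1
7.4 -5.6 178.3
10.5 -14.3 178.7
12.4 0.7 178.8
12.1 5.8 179.2
10.9 -0.4 179.8
-1.8 -12.0 180.7
17.9 23.2 215.3
17.4 22.9 222.8
17.0 25.2 228.8
19.1 21.6 236.8
12.8 22.4 240.7
20.9 12.9 243.1
15.6 19.3 245.9
27.7 25.3 273.3
115 [12.7 14.2 14.7 15.1 15.9]
[4.62249247e-03 1.45681755e+01]
rim outer 142 [31.6 33.1 33.5 33.9 34.4]
[1.29352317e-03 3.34376429e+01]
```

>>> play_rows:
  series:
    - {"ax": 0.1, "ay": 0, "az": 0, "dx": 0.16, "dy": -0.1, "dz": 2, "gripper": -1}
    - {"ax": 0.1, "ay": 0, "az": 0, "dx": 0.16, "dy": -0.1, "dz": 4.5, "gripper": -1}
    - {"ax": 0.1, "ay": 0, "az": 0, "dx": 0.16, "dy": -0.1, "dz": 6.5, "gripper": -1}
    - {"ax": 0.1, "ay": 0, "az": 0, "dx": 0.16, "dy": -0.1, "dz": 8, "gripper": -1}
    - {"ax": 0.1, "ay": 0, "az": 0, "dx": 0.16, "dy": -0.1, "dz": 8.6, "gripper": -1}
    - {"ax": 0.1, "ay": 0, "az": 0, "dx": 0.16, "dy": -0.1, "dz": 8.6, "gripper": -1}
    - {"ax": 0.1, "ay": 0, "az": 0, "dx": 0.16, "dy": -0.1, "dz": 8.6, "gripper": -1}
    - {"ax": 0.1, "ay": 0, "az": 0, "dx": 0.16, "dy": -0.1, "dz": 8.6, "gripper": -1}
    - {"ax": 0.1, "ay": 0, "az": 0, "dx": 0.16, "dy": -0.1, "dz": 8.6, "gripper": -1}
    - {"ax": 0.1, "ay": 0, "az": 0, "dx": 0.16, "dy": -0.1, "dz": 8.6, "gripper": -1}

```text
t: 18.8
tool_pos: [0.4539, 0.3768, 0.0746]
tcp_rot: [0.389, 0.921, -0.0, 0.0]
force: [0.2, 0.3, -1.2]
width: 0.059
```

```bash
python3 plan.py  .4545,.376,.03,134.2
python3 - <<'E'
from h import *
from bench import monitor
c=cap('side',9);crop(c,(280,240,380,330),7.5,'pics/s9.png')
a=np.radians(44.2);ax=np.array([np.cos(a),np.sin(a)]);n=np.array([-np.sin(a),np.cos(a)])
tcp=monitor.get_state()["tool_pos"]; z0=tcp[2];W=cloud(c)
D=W[...,:2]-tcp[:2]; L=D@n;S=D@ax;Z=W[...,2]
m=(Z>.072)&(Z<z0+.012)&(abs(S)<.022)&(abs(L)<.028)
print(m.sum(),np.percentile(L[m]*1000,[5,25,50,75,95]).round(1))
m=(Z>z0+.015)&(Z<z0+.023)&(abs(S)<.025)&(abs(L)<.03); print("plate",m.sum(),np.percentile(L[m]*1000,[0,5,50,95,100]).round(1))
m=(Z>.05)&(Z<.066)&(abs(S)<.09)&(L>.02)&(L<.04); print("rim",np.median(L[m])*1000)
E
```

```text
t 18.8 tcp [0.4539 0.3768 0.0746] th 134.2 w 0.059 F [ 0.2  0.3 -1.2] q [ 32.   8. 105.  -0.  67. -12.]
-> (0.4545, 0.376, 0.03, 134.2) d cm [-0.09 -0.02  4.46] a deg [-0.  0. -0.]
57 [12.  13.9 14.8 15.2 15.6]
plate 91 [-3.  -1.1  6.6 11.9 12.3]
rim 31.950223714623665
```

View pics/s9.png

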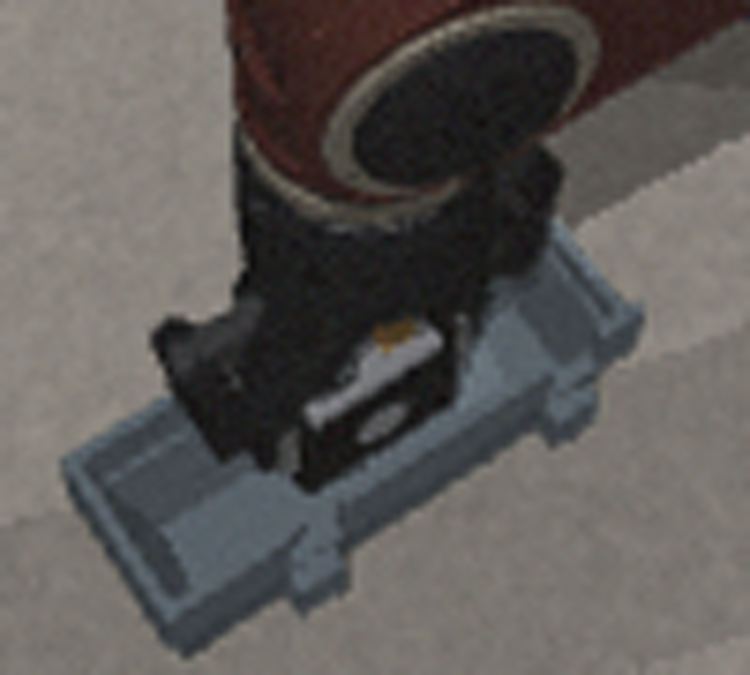

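The block is inside the mouth and centred to about 1 mm in the side view. I'm lowering it to just above the floor.

>>> play_rows:
  series:
    - {"ax": 0, "ay": 0, "az": 0, "dx": 0.06, "dy": 0, "dz": 1, "gripper": -1}
    - {"ax": 0, "ay": 0, "az": 0, "dx": 0.06, "dy": 0, "dz": 2, "gripper": -1}
    - {"ax": 0, "ay": 0, "az": 0, "dx": 0.06, "dy": 0, "dz": 2.8, "gripper": -1}
    - {"ax": 0, "ay": 0, "az": 0, "dx": 0.06, "dy": 0, "dz": 3.5, "gripper": -1}
    - {"ax": 0, "ay": 0, "az": 0, "dx": 0.06, "dy": 0, "dz": 4, "gripper": -1}
    - {"ax": 0, "ay": 0, "az": 0, "dx": 0.06, "dy": 0, "dz": 4.3, "gripper": -1}
    - {"ax": 0, "ay": 0, "az": 0, "dx": 0.06, "dy": 0, "dz": 4.4, "gripper": -1}
    - {"ax": 0, "ay": 0, "az": 0, "dx": 0.06, "dy": 0, "dz": 4.4, "gripper": -1}
    - {"ax": 0, "ay": 0, "az": 0, "dx": 0.06, "dy": 0, "dz": 4.4, "gripper": -1}
    - {"ax": 0, "ay": 0, "az": 0, "dx": 0.06, "dy": 0, "dz": 4.4, "gripper": -1}

```text
t: 20.1
tool_pos: [0.4536, 0.3772, 0.0307]
tcp_rot: [0.389, 0.921, -0.0, 0.0]
force: [-0.5, 0.7, -1.8]
width: 0.0591
```

```bash
python3 plan.py
python3 - <<'E'
from h import *
c=cap('side',10);crop(c,(280,240,380,330),7.5,'pics/s10.png')
E
```

```text
t 20.1 tcp [0.4536 0.3772 0.0307] th 134.2 w 0.0591 F [-0.5  0.7 -1.8] q [ 33.  12. 105.  -0.  63. -12.]
```

View pics/s10.png

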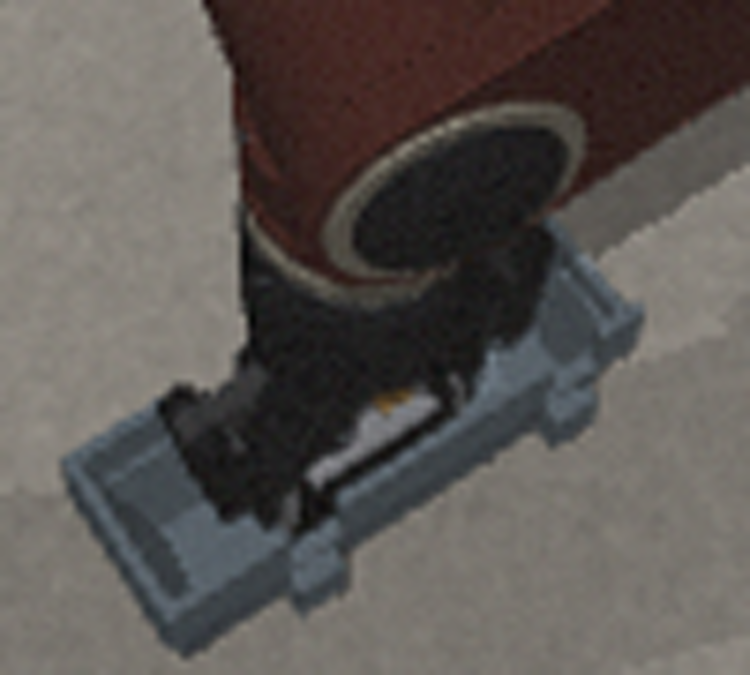

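The block hangs about 2 mm above the floor and nothing is touching. I'm setting it down, releasing and rising.

>>> play_rows:
  series:
    - {"ax": 0, "ay": 0, "az": 0, "dx": 0, "dy": 0, "dz": 0.1, "gripper": -1}
    - {"ax": 0, "ay": 0, "az": 0, "dx": 0, "dy": 0, "dz": 0.2, "gripper": -1}
    - {"ax": 0, "ay": 0, "az": 0, "dx": 0, "dy": 0, "dz": 0.2, "gripper": -1}
    - {"ax": 0, "ay": 0, "az": 0, "dx": 0, "dy": 0, "dz": 0.2, "gripper": 0.5}
    - {"ax": 0, "ay": 0, "az": 0, "dx": 0, "dy": 0, "dz": 0.2, "gripper": 0.8}
    - {"ax": 0, "ay": 0, "az": 0, "dx": 0, "dy": 0, "dz": 0.2, "gripper": 0.8}
    - {"ax": 0, "ay": 0, "az": 0, "dx": 0, "dy": 0, "dz": -0.5, "gripper": 0.8}
    - {"ax": 0, "ay": 0, "az": 0, "dx": 0, "dy": 0, "dz": -3, "gripper": 0.8}
    - {"ax": 0, "ay": 0, "az": 0, "dx": 0, "dy": 0, "dz": -8, "gripper": 0.8}
    - {"ax": 0, "ay": 0, "az": 0, "dx": 0, "dy": 0, "dz": -14, "gripper": 0.8}

```text
t: 21.4
tool_pos: [0.4527, 0.3768, 0.1712]
tcp_rot: [0.389, 0.921, -0.001, -0.0]
force: [0.6, 0.4, 0.5]
width: 0.0771
```

```bash
python3 plan.py .454,.376,.30,134 .49,.05,.3,105 .461,-.384,.25,82
python3 - <<'E'
from h import *
c=cap('side',11);crop(c,(280,240,380,330),7.5,'pics/s11.png')
E
```

```text
t 21.4 tcp [0.4527 0.3768 0.1712] th 134.2 w 0.0771 F [0.6 0.4 0.5] q [ 33.   2. 101.  -0.  77. -12.]
-> (0.454, 0.376, 0.3, 134.0) d cm [-1.500e-01  1.000e-02 -1.288e+01] a deg [-0.1  0.   0.2]
-> (0.49, 0.05, 0.3, 105.0) d cm [-26.04 -20.13 -12.83] a deg [-0.1  0.  29.2]
-> (0.461, -0.384, 0.25, 82.0) d cm [-55.15 -52.43  -7.74] a deg [-0.1  0.1 52.2]
```

View pics/s11.png

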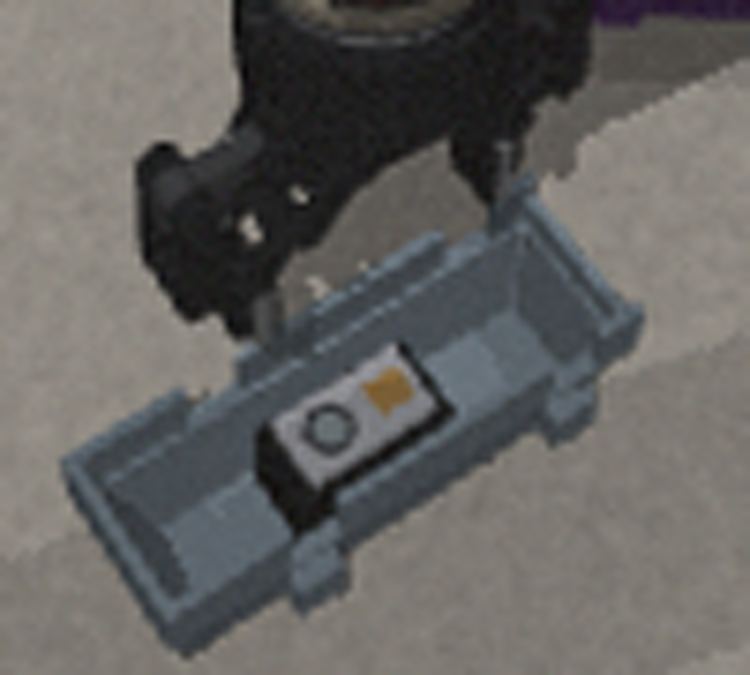

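The block lies upright and parallel to the walls in the lower bin, at crop (355,430). Now I go back for the upper bin.

>>> play_rows:
  series:
    - {"ax": 0, "ay": 0, "az": 0, "dx": 0, "dy": 0, "dz": -5, "gripper": 0.9}
    - {"ax": 0, "ay": 0, "az": 3, "dx": -2, "dy": -1.5, "dz": -10, "gripper": 1}
    - {"ax": 0, "ay": 0, "az": 7, "dx": -6, "dy": -4.6, "dz": -12.8, "gripper": 1}
    - {"ax": 0, "ay": 0, "az": 12, "dx": -10.5, "dy": -8, "dz": -12.8, "gripper": 1}
    - {"ax": 0, "ay": 0, "az": 18, "dx": -15.5, "dy": -12, "dz": -12.8, "gripper": 1}
    - {"ax": 0, "ay": 0, "az": 24, "dx": -20.5, "dy": -16, "dz": -12.8, "gripper": 1}
    - {"ax": 0, "ay": 0, "az": 29, "dx": -25, "dy": -19.8, "dz": -12.8, "gripper": 1}
    - {"ax": 0, "ay": 0, "az": 33, "dx": -29, "dy": -24, "dz": -12.8, "gripper": 1}
    - {"ax": 0, "ay": 0, "az": 37, "dx": -33, "dy": -28.5, "dz": -12.8, "gripper": 1}
    - {"ax": 0, "ay": 0, "az": 41, "dx": -37, "dy": -33, "dz": -12.8, "gripper": 1}

```text
t: 22.7
tool_pos: [0.4764, -0.1183, 0.3078]
tcp_rot: [0.688, 0.726, 0.007, 0.003]
force: [1.4, 0.2, -0.3]
width: 0.085
```

```bash
python3 plan.py .461,-.384,.25,82 .461,-.384,.13,82
python3 - <<'E'
from h import *
def rect(P,n):
    (c,(w,h),a)=cv2.minAreaRect((P*1000).astype(np.float32)); 
    if w<h: w,h,a=h,w,a+90
    print(n,len(P),np.round(c,1),round(w,1),round(h,1),"long-axis deg",round(a%180,1))
for f in("top","side"):
    c=cap(f,12);W=cloud(c)
    for nm,x,y in(("low",.4545,.376),("up",.461,-.384)):
      m=(abs(W[...,0]-x)<.12)&(abs(W[...,1]-y)<.12)
      for lo,hi in((.063,.080),(.015,.08)):
        k=m&(W[...,2]>lo)&(W[...,2]<hi); rect(W[k][:,:2],f+nm+" bin %g"%lo)
    m=(abs(W[...,0]-.4545)<.05)&(abs(W[...,1]-.376)<.05)&(W[...,2]>.041)&(W[...,2]<.052)
    a=np.radians(44.2); D=W[m][:,:2]-[.4545,.376]; l=D@[-np.sin(a),np.cos(a)]*1000; k=abs(l)<17; print("block top",k.sum(),np.percentile(l[k],[2,50,98]),np.percentile(W[m][k][:,2],[5,50,95]))
E
```

```text
t 22.7 tcp [ 0.4764 -0.1183  0.3078] th 93.1 w 0.085 F [ 1.4  0.2 -0.3] q [-23. -18. 106.   1.  91. -26.]
-> (0.461, -0.384, 0.25, 82.0) d cm [-26.48  -3.03   5.58] a deg [ 0.8 -0.4 11.1]
-> (0.461, -0.384, 0.13, 82.0) d cm [-26.55  -3.2   17.58] a deg [ 0.8 -0.4 11.1]
toplow bin 0.063 161 [455.2 375.3] 185.9 64.8 long-axis deg 43.9
toplow bin 0.015 757 [454.9 374. ] 188.3 70.5 long-axis deg 44.6
topup bin 0.063 107 [ 460.8 -393.7] 170.1 63.9 long-axis deg 82.2
topup bin 0.015 469 [ 461.7 -394.5] 175.6 72.6 long-axis deg 81.4
block top 118 [-15.9871593   -1.74089424  12.5824615 ] [0.0414715  0.04652727 0.05136229]
sidelow bin 0.063 390 [454.  377.5] 187.9 65.9 long-axis deg 44.2
sidelow bin 0.015 1827 [451.9 377.7] 190.6 69.8 long-axis deg 44.2
sideup bin 0.063 119 [ 461.  -383.1] 194.1 65.6 long-axis deg 82.2
sideup bin 0.015 559 [ 459.  -382.6] 197.3 69.8 long-axis deg 82.1
block top 252 [-12.79451927   2.27039914  15.81138169] [0.04178113 0.04641931 0.04949894]
```

View pics/top12.png

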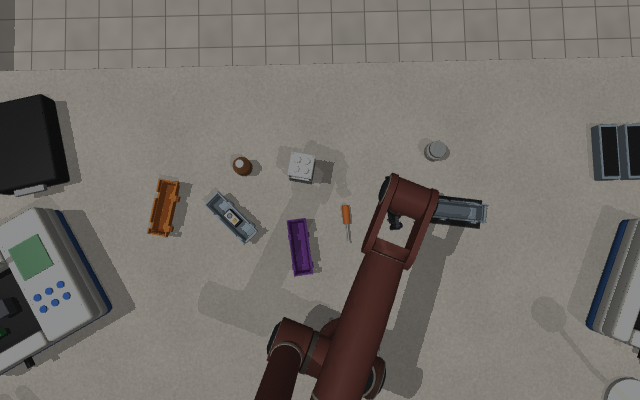

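The block shows in the lower bin at (232,216), and the upper bin is on the mat at (460,211). Its jaw-side faces are clear, so I go to it.

>>> play_rows:
  series:
    - {"ax": 0, "ay": 0, "az": 2, "dx": -4, "dy": -0.5, "dz": 0.5, "gripper": 1}
    - {"ax": 0, "ay": 0, "az": 4, "dx": -9, "dy": -1, "dz": 1, "gripper": 1}
    - {"ax": 0, "ay": 0, "az": 6, "dx": -14, "dy": -1.6, "dz": 2, "gripper": 1}
    - {"ax": 0, "ay": 0, "az": 8, "dx": -19, "dy": -2.2, "dz": 3.5, "gripper": 1}
    - {"ax": 0.8, "ay": -0.4, "az": 11.1, "dx": -24, "dy": -2.8, "dz": 5, "gripper": 1}
    - {"ax": 0.8, "ay": -0.4, "az": 11.1, "dx": -26.5, "dy": -3.1, "dz": 7, "gripper": 1}
    - {"ax": 0.8, "ay": -0.4, "az": 11.1, "dx": -26.5, "dy": -3.1, "dz": 10.5, "gripper": 1}
    - {"ax": 0.8, "ay": -0.4, "az": 11.1, "dx": -26.5, "dy": -3.2, "dz": 14, "gripper": 1}
    - {"ax": 0.8, "ay": -0.4, "az": 11.1, "dx": -26.5, "dy": -3.2, "dz": 16.5, "gripper": 1}
    - {"ax": 0.8, "ay": -0.4, "az": 11.1, "dx": -26.5, "dy": -3.2, "dz": 17.6, "gripper": 1}

```text
t: 24.05
tool_pos: [0.4586, -0.3851, 0.128]
tcp_rot: [0.757, 0.654, -0.001, -0.002]
force: [0.5, -0.2, -0.1]
width: 0.0854
```

```bash
python3 plan.py .461,-.3845,.062,82
```

```text
t 24.05 tcp [ 0.4586 -0.3851  0.128 ] th 81.7 w 0.0854 F [ 0.5 -0.2 -0.1] q [-47.   6. 102.  -0.  73. -39.]
-> (0.461, -0.3845, 0.062, 82.0) d cm [0.09 0.26 6.6 ] a deg [-0.2 -0.  -0.3]
```

>>> play_rows:
  series:
    - {"ax": -0.2, "ay": 0, "az": -0.3, "dx": 0.1, "dy": 0.25, "dz": 1, "gripper": 1}
    - {"ax": -0.2, "ay": 0, "az": -0.3, "dx": 0.1, "dy": 0.25, "dz": 3, "gripper": 1}
    - {"ax": -0.2, "ay": 0, "az": -0.3, "dx": 0.1, "dy": 0.25, "dz": 5, "gripper": 1}
    - {"ax": -0.2, "ay": 0, "az": -0.3, "dx": 0.1, "dy": 0.25, "dz": 6.2, "gripper": 1}
    - {"ax": -0.2, "ay": 0, "az": -0.3, "dx": 0.1, "dy": 0.25, "dz": 6.6, "gripper": 1}
    - {"ax": -0.2, "ay": 0, "az": -0.3, "dx": 0.1, "dy": 0.25, "dz": 6.6, "gripper": 1}
    - {"ax": -0.2, "ay": 0, "az": -0.3, "dx": 0.1, "dy": 0.25, "dz": 6.6, "gripper": 0.6}
    - {"ax": -0.2, "ay": 0, "az": -0.3, "dx": 0.1, "dy": 0.25, "dz": 6.6, "gripper": 0.3}
    - {"ax": -0.2, "ay": 0, "az": -0.3, "dx": 0.1, "dy": 0.25, "dz": 6.6, "gripper": 0}
    - {"ax": -0.2, "ay": 0, "az": -0.3, "dx": 0.1, "dy": 0.25, "dz": 6.6, "gripper": -1}

```text
t: 25.3
tool_pos: [0.4615, -0.3851, 0.0633]
tcp_rot: [0.755, 0.656, 0.0, 0.001]
force: [-1.0, 0.1, 5.2]
width: 0.0627
```

```bash
python3 plan.py .461,-.3845,.26,82 .49,-.05,.32,150
```

```text
t 25.3 tcp [ 0.4615 -0.3851  0.0633] th 82.0 w 0.0627 F [-1.   0.1  5.2] q [-47.  10. 103.   0.  66. -39.]
-> (0.461, -0.3845, 0.26, 82.0) d cm [  0.04  -0.03 -19.67] a deg [ 0.1  0.  -0. ]
-> (0.49, -0.05, 0.32, 150.0) d cm [ 33.56  -1.83 -25.7 ] a deg [  0.    0.1 -68. ]
```

>>> play_rows:
  series:
    - {"ax": 0, "ay": 0, "az": 0, "dx": 0, "dy": 0, "dz": 0, "gripper": -1}
    - {"ax": 0, "ay": 0, "az": 0, "dx": 0, "dy": 0, "dz": -2, "gripper": -1}
    - {"ax": 0, "ay": 0, "az": 0, "dx": 0, "dy": 0, "dz": -7, "gripper": -1}
    - {"ax": 0, "ay": 0, "az": 0, "dx": 0, "dy": 0, "dz": -12, "gripper": -1}
    - {"ax": 0, "ay": 0, "az": 0, "dx": 0, "dy": 0, "dz": -17, "gripper": -1}
    - {"ax": 0, "ay": 0, "az": -7, "dx": 2.5, "dy": -0.1, "dz": -21, "gripper": -1}
    - {"ax": 0, "ay": 0, "az": -15, "dx": 6.5, "dy": -0.3, "dz": -23.5, "gripper": -1}
    - {"ax": 0, "ay": 0, "az": -23, "dx": 11, "dy": -0.6, "dz": -25, "gripper": -1}
    - {"ax": 0, "ay": 0, "az": -32, "dx": 16, "dy": -0.9, "dz": -25.7, "gripper": -1}
    - {"ax": 0, "ay": 0, "az": -41, "dx": 21, "dy": -1.2, "dz": -25.7, "gripper": -1}

```text
t: 26.55
tool_pos: [0.4785, -0.1737, 0.3216]
tcp_rot: [0.475, 0.88, 0.0, 0.002]
force: [0.5, 0.8, -1.9]
width: 0.0629
```

```bash
python3 plan.py .495,0.05,.32,180 .48,.2,.32,210 .4545,.3758,.25,224.1
```

```text
t 26.55 tcp [ 0.4785 -0.1737  0.3216] th 123.2 w 0.0629 F [ 0.5  0.8 -1.9] q [-28. -15. 102.   0.  92. -62.]
-> (0.495, 0.05, 0.32, 180.0) d cm [17.81 13.64  0.13] a deg [  0.    0.2 -56.8]
-> (0.48, 0.2, 0.32, 210.0) d cm [31.17 20.6   0.1 ] a deg [ -0.1   0.2 -86.8]
-> (0.4545, 0.3758, 0.25, 224.1) d cm [47.3  28.09  7.06] a deg [-1.000e-01  2.000e-01 -1.009e+02]
```

>>> play_rows:
  series:
    - {"ax": 0, "ay": 0, "az": -10, "dx": 3.5, "dy": 2.7, "dz": 0, "gripper": -1}
    - {"ax": 0, "ay": 0, "az": -20, "dx": 7.5, "dy": 5.7, "dz": 0, "gripper": -1}
    - {"ax": 0, "ay": 0, "az": -30, "dx": 11.5, "dy": 8.8, "dz": 0, "gripper": -1}
    - {"ax": 0, "ay": 0, "az": -40, "dx": 15, "dy": 11.5, "dz": 0, "gripper": -1}
    - {"ax": 0, "ay": 0, "az": -50, "dx": 18.5, "dy": 14, "dz": 0, "gripper": -1}
    - {"ax": 0, "ay": 0, "az": -60, "dx": 22.5, "dy": 16.2, "dz": 0, "gripper": -1}
    - {"ax": 0, "ay": 0, "az": -70, "dx": 27, "dy": 18.5, "dz": 0, "gripper": -1}
    - {"ax": 0, "ay": 0, "az": -79, "dx": 31.5, "dy": 20.7, "dz": 0, "gripper": -1}
    - {"ax": 0, "ay": 0, "az": -87, "dx": 36.5, "dy": 23, "dz": 0.5, "gripper": -1}
    - {"ax": 0, "ay": 0, "az": -94, "dx": 41, "dy": 25.2, "dz": 1, "gripper": -1}

```text
t: 27.8
tool_pos: [0.4636, 0.3091, 0.3112]
tcp_rot: [-0.321, 0.947, -0.001, 0.001]
force: [1.2, -0.5, -2.4]
width: 0.0628
```

```bash
python3 plan.py .4545,.3758,.19,224.1
```

```text
t 27.8 tcp [0.4636 0.3091 0.3112] th -142.5 w 0.0628 F [ 1.2 -0.5 -2.4] q [  26.   -8.   97.   -0.   91. -101.]
-> (0.4545, 0.3758, 0.19, 224.1) d cm [-3.31  5.89 12.11] a deg [-0.2  0.1 -6.6]
```

>>> play_rows:
  series:
    - {"ax": 0, "ay": 0, "az": -3, "dx": -1.5, "dy": 2.8, "dz": 2, "gripper": -1}
    - {"ax": 0, "ay": 0, "az": -6.6, "dx": -3, "dy": 5.4, "dz": 5, "gripper": -1}
    - {"ax": -0.2, "ay": 0.1, "az": -6.6, "dx": -3.3, "dy": 5.9, "dz": 8, "gripper": -1}
    - {"ax": -0.2, "ay": 0.1, "az": -6.6, "dx": -3.3, "dy": 5.9, "dz": 10.5, "gripper": -1}
    - {"ax": -0.2, "ay": 0.1, "az": -6.6, "dx": -3.3, "dy": 5.9, "dz": 12, "gripper": -1}
    - {"ax": -0.2, "ay": 0.1, "az": -6.6, "dx": -3.3, "dy": 5.9, "dz": 13, "gripper": -1}
    - {"ax": -0.2, "ay": 0.1, "az": -6.6, "dx": -3.3, "dy": 5.9, "dz": 13.5, "gripper": -1}
    - {"ax": -0.2, "ay": 0.1, "az": -6.6, "dx": -3.3, "dy": 5.9, "dz": 13.5, "gripper": -1}
    - {"ax": -0.2, "ay": 0.1, "az": -6.6, "dx": -3.3, "dy": 5.9, "dz": 13.5, "gripper": -1}
    - {"ax": -0.2, "ay": 0.1, "az": -6.6, "dx": -3.3, "dy": 5.9, "dz": 13.5, "gripper": -1}

```text
t: 29.05
tool_pos: [0.4547, 0.376, 0.1769]
tcp_rot: [-0.375, 0.927, 0.0, 0.001]
force: [-0.2, -0.4, -2.4]
width: 0.063
```

```bash
python3 plan.py .4545,.3758,.125,224.1
python3 - <<'E'
from h import *
from bench import monitor
c=cap('side',13);crop(c,(270,210,380,330),5,'pics/s13.png')
tcp=monitor.get_state()["tool_pos"]; z0=tcp[2]
a=np.radians(44.1);ax=np.array([np.cos(a),np.sin(a)]);n=np.array([-np.sin(a),np.cos(a)])
W=cloud(c);D=W[...,:2]-tcp[:2]; L=D@n*1000;S=D@ax*1000;Z=W[...,2]
for nm,b in(("low",0),("up",z0-.062)):
    m=(Z>b+.052)&(Z<b+.066)&(abs(S)<100)&(L>24)&(L<42)&(abs(S)>20); l=np.median(L[m]); k=m&(abs(L-l)<2.5); print(nm,"outer face",m.sum(),l,np.polyfit(S[k],L[k],1))
    m=(Z>b+.05)&(Z<b+.075)&(abs(S)<110)&(abs(L)<36); print("S ext",np.percentile(S[m],[0,1,99,100]).round(1))
E
```

```text
t 29.05 tcp [0.4547 0.376  0.1769] th -135.9 w 0.063 F [-0.2 -0.4 -2.4] q [  32.    1.  101.    0.   77. -102.]
-> (0.4545, 0.3758, 0.125, 224.1) d cm [0.04 0.   5.19] a deg [-0.   0.1  0. ]
low outer face 102 32.92196280329622 [2.60973395e-03 3.29256796e+01]
S ext [-94.9 -93.9  94.2  94.6]
up outer face 121 32.65716376228202 [4.06954059e-03 3.27198153e+01]
S ext [-94.9 -93.   96.   96.4]
```

View pics/s13.png

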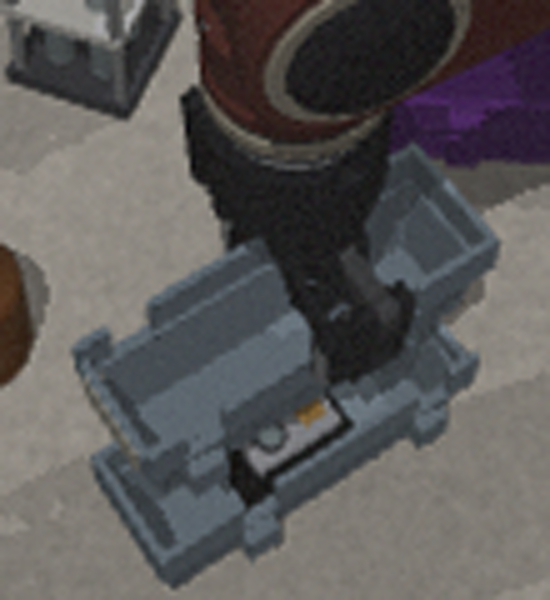

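The upper bin is over the lower one, label end reversed, aligned within about 1 mm. I'm lowering it.

>>> play_rows:
  series:
    - {"ax": 0, "ay": 0, "az": 0, "dx": 0.1, "dy": 0, "dz": 1, "gripper": -1}
    - {"ax": 0, "ay": 0, "az": 0, "dx": 0.1, "dy": 0, "dz": 2, "gripper": -1}
    - {"ax": 0, "ay": 0, "az": 0, "dx": 0.1, "dy": 0, "dz": 3, "gripper": -1}
    - {"ax": 0, "ay": 0, "az": 0, "dx": 0.1, "dy": 0, "dz": 4, "gripper": -1}
    - {"ax": 0, "ay": 0, "az": 0, "dx": 0.1, "dy": 0, "dz": 4.8, "gripper": -1}
    - {"ax": 0, "ay": 0, "az": 0, "dx": 0.1, "dy": 0, "dz": 5.3, "gripper": -1}
    - {"ax": 0, "ay": 0, "az": 0, "dx": 0.1, "dy": 0, "dz": 5.6, "gripper": -1}
    - {"ax": 0, "ay": 0, "az": 0, "dx": 0.1, "dy": 0, "dz": 5.7, "gripper": -1}
    - {"ax": 0, "ay": 0, "az": 0, "dx": 0.1, "dy": 0, "dz": 5.7, "gripper": -1}
    - {"ax": 0, "ay": 0, "az": 0, "dx": 0.1, "dy": 0, "dz": 5.7, "gripper": -1}

```text
t: 30.35
tool_pos: [0.4542, 0.3754, 0.1201]
tcp_rot: [-0.375, 0.927, 0.0, 0.001]
force: [-0.3, -0.6, -2.2]
width: 0.0631
```

```bash
python3 plan.py
python3 - <<'E'
from h import *
c=cap('side',14);crop(c,(270,210,380,330),5,'pics/s14.png')
E
```

```text
t 30.35 tcp [0.4542 0.3754 0.1201] th -135.9 w 0.0631 F [-0.3 -0.6 -2.2] q [  32.    5.  104.    0.   72. -102.]
```

View pics/s14.png

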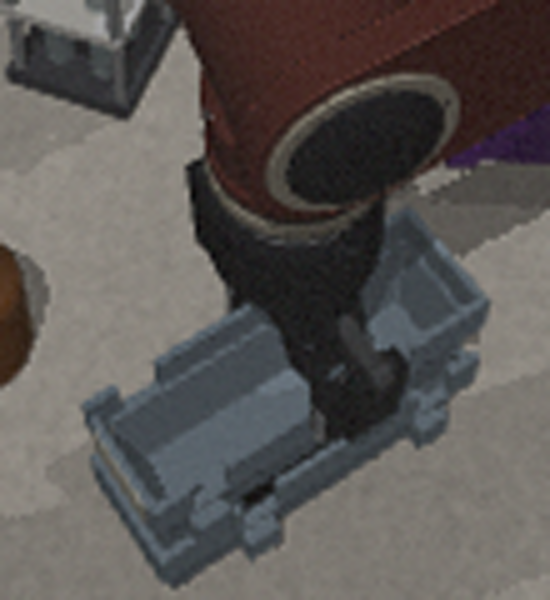

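>>> play_rows:
  series:
    - {"ax": 0, "ay": 0, "az": 0, "dx": 0, "dy": 0, "dz": 0.05, "gripper": -1}
    - {"ax": 0, "ay": 0, "az": 0, "dx": 0, "dy": 0, "dz": 0.1, "gripper": -1}
    - {"ax": 0, "ay": 0, "az": 0, "dx": 0, "dy": 0, "dz": 0.12, "gripper": -1}
    - {"ax": 0, "ay": 0, "az": 0, "dx": 0, "dy": 0, "dz": 0.15, "gripper": -1}
    - {"ax": 0, "ay": 0, "az": 0, "dx": 0, "dy": 0, "dz": 0.15, "gripper": -1}
    - {"ax": 0, "ay": 0, "az": 0, "dx": 0, "dy": 0, "dz": 0.15, "gripper": -1}
    - {"ax": 0, "ay": 0, "az": 0, "dx": 0, "dy": 0, "dz": 0.15, "gripper": -1}
    - {"ax": 0, "ay": 0, "az": 0, "dx": 0, "dy": 0, "dz": 0.15, "gripper": -1}
    - {"ax": 0, "ay": 0, "az": 0, "dx": 0, "dy": 0, "dz": 0.15, "gripper": -1}
    - {"ax": 0, "ay": 0, "az": 0, "dx": 0, "dy": 0, "dz": 0.15, "gripper": -1}

```text
t: 31.65
tool_pos: [0.4543, 0.3756, 0.1193]
tcp_rot: [-0.375, 0.927, 0.0, 0.001]
force: [-1.3, -1.2, 6.4]
width: 0.0626
```

It is resting on the ledges: the wrist force went from -2 N to +6 N. I'm releasing and rising.

>>> play_rows:
  series:
    - {"ax": 0, "ay": 0, "az": 0, "dx": 0, "dy": 0, "dz": 0, "gripper": -1}
    - {"ax": 0, "ay": 0, "az": 0, "dx": 0, "dy": 0, "dz": 0, "gripper": 0.6}
    - {"ax": 0, "ay": 0, "az": 0, "dx": 0, "dy": 0, "dz": 0, "gripper": 0.9}
    - {"ax": 0, "ay": 0, "az": 0, "dx": 0, "dy": 0, "dz": 0, "gripper": 1}
    - {"ax": 0, "ay": 0, "az": 0, "dx": 0, "dy": 0, "dz": 0, "gripper": 1}
    - {"ax": 0, "ay": 0, "az": 0, "dx": 0, "dy": 0, "dz": -1, "gripper": 1}
    - {"ax": 0, "ay": 0, "az": 0, "dx": 0, "dy": 0, "dz": -3, "gripper": 1}
    - {"ax": 0, "ay": 0, "az": 0, "dx": 0, "dy": 0, "dz": -7, "gripper": 1}
    - {"ax": 0, "ay": 0, "az": 0, "dx": 0, "dy": 0, "dz": -12, "gripper": 1}
    - {"ax": 0, "ay": 0, "az": 0, "dx": 0, "dy": 0, "dz": -17, "gripper": 1}

```text
t: 32.9
tool_pos: [0.454, 0.3754, 0.2928]
tcp_rot: [-0.375, 0.927, 0.001, 0.002]
force: [-0.1, -0.3, -0.5]
width: 0.0855
```

```bash
python3 plan.py .48,.0,.32,224
```

```text
t 32.9 tcp [0.454  0.3754 0.2928] th -135.9 w 0.0855 F [-0.1 -0.3 -0.5] q [  32.   -3.   95.    0.   88. -102.]
-> (0.48, 0.0, 0.32, 224.0) d cm [ 24.25 -28.77  -2.8 ] a deg [-0.   0.2  0.1]
```

Moving aside for a clear look.

>>> play_rows:
  series:
    - {"ax": 0, "ay": 0, "az": 0, "dx": 2.5, "dy": -3, "dz": -2.8, "gripper": 1}
    - {"ax": 0, "ay": 0, "az": 0, "dx": 6, "dy": -7, "dz": -2.8, "gripper": 1}
    - {"ax": 0, "ay": 0, "az": 0, "dx": 9, "dy": -11, "dz": -2.8, "gripper": 1}
    - {"ax": 0, "ay": 0, "az": 0, "dx": 12.5, "dy": -15, "dz": -2.8, "gripper": 1}
    - {"ax": 0, "ay": 0, "az": 0, "dx": 16, "dy": -19, "dz": -2.8, "gripper": 1}
    - {"ax": 0, "ay": 0, "az": 0, "dx": 19, "dy": -23, "dz": -2.8, "gripper": 1}
    - {"ax": 0, "ay": 0, "az": 0, "dx": 22, "dy": -26, "dz": -2.8, "gripper": 1}
    - {"ax": 0, "ay": 0, "az": 0, "dx": 24, "dy": -29, "dz": -2.8, "gripper": 1}
    - {"ax": 0, "ay": 0, "az": 0, "dx": 24, "dy": -29, "dz": -2.8, "gripper": 1}
    - {"ax": 0, "ay": 0, "az": 0, "dx": 24, "dy": -29, "dz": -2.8, "gripper": 1}

```text
t: 34.15
tool_pos: [0.4835, 0.0004, 0.3212]
tcp_rot: [-0.375, 0.927, 0.0, 0.003]
force: [0.0, 0.7, 0.2]
width: 0.0854
```

```bash
python3 - <<'E'
from h import *
a=np.radians(44.1);ax=np.array([np.cos(a),np.sin(a)]);n=np.array([-np.sin(a),np.cos(a)])
for f in("top","side"):
    c=cap(f,15);W=cloud(c);D=W[...,:2]-[.4545,.3758];L=D@n*1000;S=D@ax*1000;Z=W[...,2]*1000
    if f=="side": crop(c,(270,230,380,330),5.5,'pics/s15.png')
    m=(abs(S)<97)&(abs(L)<35)&(Z>120)&(Z<136)
    k=m&(S>-88)
    A=np.c_[S[k],L[k],np.ones(k.sum())]; p=np.linalg.lstsq(A,Z[k],rcond=None)[0]
    for _ in range(5):
        r=Z[k]-A@p; g=(abs(r)<3); p=np.linalg.lstsq(A[g],Z[k][g],rcond=None)[0]
    print(f,m.sum(),"rim plane slope mm/mm",p.round(4),"L ext",np.percentile(L[m],[1,99]).round(1),"S",np.percentile(S[m],[1,99]).round(1))
    l=(abs(S)<97)&(L>24)&(L<42)&(abs(S)>20)
    for nm,b in(("low",0),("up",56)):
        q=l&(Z>b+52)&(Z<b+66); 
        if q.sum()>10: print(nm,np.median(L[q]))
E
python3 plan.py
```

```text
top 156 rim plane slope mm/mm [-1.170000e-02  1.260000e-02  1.244306e+02] L ext [-33.6  30.5] S [-93.2  93.3]
up 26.002136401222817
side 403 rim plane slope mm/mm [1.000000e-04 4.400000e-03 1.257522e+02] L ext [-31.9  33.5] S [-93.5  93.2]
low 32.99053794709818
up 32.30037177249213
t 34.25 tcp [0.4834 0.0009 0.3207] th -135.8 w 0.0852 F [-0.8  0.2  0.2] q [  -9.  -19.  106.    0.   93. -143.]
```

View pics/s15.png

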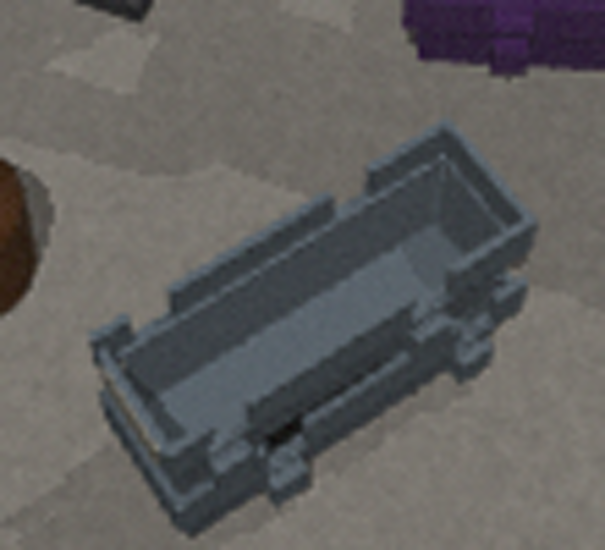

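View pics/top15.png

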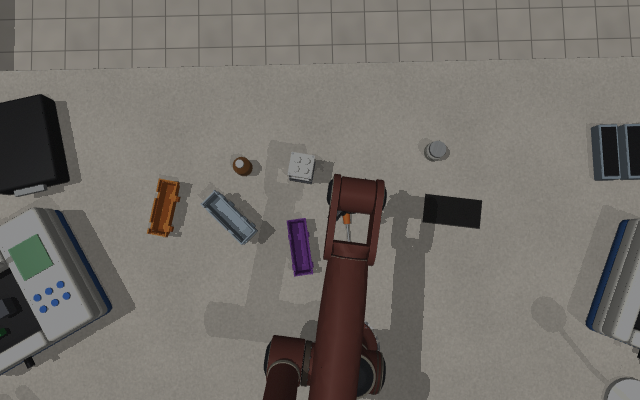

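The upper bin rests level: its rim plane is at 125.8 mm (126 expected) with almost no slope. Its label end is now at the left in the crop and its lugs are on the ledges. Bottle, jar and screwdriver are where they were.

```bash
python3 -c "
from bench import env
print(env.close_job())"
```

```text
the job is handed in; nothing more can be done
None
```

I handed the job in at about 34 s of the 72 s allowed. The detector block lies upright on the lower bin's floor, and the upper bin rests above it, turned half a turn. No verdict was reported.

**What I did:** I lifted the upper bin out and set it on the mat. I put the block down lengthwise in the lower bin, let go and backed off. Then I set the upper bin back with its label end reversed and moved the arm clear.

**Last checks:**
- **Upper bin level:** in the side camera its rim plane is at 125.8 mm against 126 expected, with a slope of at most 0.4 %. Its lugs are seen on the ledges.
- **Alignment:** it sits about 1 mm off the lower bin sideways, inside the 4 mm play.
- **Block:** before the bin went back on, its top measured 46–47 mm, which leaves about 9 mm under the upper bin.
- **Bystanders:** the lower bin, bottle and jar look unmoved in the last top view. The screwdriver is partly hidden by the arm there but shows in the same place.
- **Forces:** readings between moves stayed under about 7 N at the wrist.

**Where checks disagreed:**
- **Cameras:** the two differed by about 2–3 mm sideways on the bin and the block. I followed the side camera and the gripped position.
- **Rim level, top camera:** its noisier fit gave 124.4 mm and about 1.2 % slope. I put that down to its coarse pixels.

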